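# Set cover plates from a slotted rack out on a drying ledge

### The arm

A 7-joint arm with a two-finger parallel gripper is mounted at the origin on a cart in front of the work surface, level with it; the furniture and walls round the work are solid. World frame = base frame: x ahead of the robot, y to its left, z up, the work surface at z = 0. Lengths are in m, angles in rad, forces in N, time in s.
With the tool pointing down it reaches from about 0.425 to 0.925 m from the base axis. Payload 6.8 kg.
Tool frame: the origin (TCP) lies at the very end of the fingers, on their centre line; the grasp point (between the pads) lies 19 mm behind it (bot.grip_depth is the distance from the TCP to the grasp point, in m); z points along the fingers, y is the direction in which the jaws open and shut (so a half turn about z gives the same grasp; the last joint's range is limited). The gripper opens to 85 mm and grips with 20 to 120 N. Pads are 22 mm wide; open, the fingers measure 114 mm over their backs; the gripper's body (76 mm by 85 mm) begins 54 mm behind the grasp point. The pads swing forward as they close: fully open they stand 13 mm farther back than shut.
Start: joints at [-1.401, 0.477, 0.022, 1.555, -0.011, 1.109, -0.083], TCP at [0.185, 0.649, 0.205] pointing down, gripper open.
Joint ranges: [-2.96, 2.96], [-0.34, 2.1], [-1.41, 1.46], [0.24, 2.44], [-1.37, 4.51], [0.17, 1.92], [-2.96, 2.96]. Speed limits (rad/s): [2.39, 2.39, 3.14, 3.14, 3.14, 3.14, 3.14].

### API

Orientations are given as a unit quaternion [w, x, y, z].
In Python, from station import bot gives the robot as it stands.
- The arm moves only by the tool step_arm, never from a script. Its argument "increments" is a list of rows, each a list of 7 numbers: the shift along the world's x, y, z in m, then the turn, a rotation vector about the world's x, y, z in degrees, then the gripper command: -1 is fully open, 1 is shut, values between are in proportion. In form: [[dx, dy, dz, rx, ry, rz, fingers], ...]. A call has 1 to 10 rows; each row is the pose to reach, as a shift and turn from the pose commanded when the call began; what a row does not reach only later rows make up. A row lasts 1/12 s, in which the tool goes at most 41.7 mm and 7.16 degrees, less where a joint would pass 70% of its speed; a pose out of reach is approached as far as the arm can. A call with a gripper value outside its range is refused whole. The fingers move at their own pace and stop on an object; "force" is the grip in N (left out, the last holds). Time passes only in rows, so rows that repeat a pose let the fingers close. It gives the time, the measured TCP pose, the force and the opening at its end, in the units of the state.
- bot.get_obs(): the state, without advancing time (a new reading comes with each control period).
- bot.read_camera(name): name is "scene" or "top" or "wrist"; returns a dict with "color" (384x512x3 uint8, red, green, blue), "intrinsics" (3x3 intrinsics, pixels), "extrinsics" (4x4, takes a point from camera to world coordinates). Camera axes: x right, y up, looking along -z (the intrinsics and any distortion apply to the point x, -y, -z); pixel columns grow to the right and rows downward; lengths in m; the calibration is good to about 2 mm. A picture is of the moment at which its call begins. There is no depth.
- bot.hand_in(): hands the job in, once; it reports no verdict.
Trained networks look in the newest picture that a camera, given by its name, has taken for a name from the list of things; names that differ only in an ending like _2 or _b are one class to them, and where a whole thing is asked for, a point or a joint stands for the part that bears it (a point fixed in the world has none). Each returns a list of dicts, best first, with "conf" (0 to 1); they miss things now and then, are a little off and sometimes report something else, mostly with a low value. They report only what shows in the picture. A call takes as long as a camera call. They do not tell look-alikes from the thing itself.
- bot.recognise(thing, camera): "location" ([column, row] as shares, 0 to 1, of the picture: columns of its width, rows of its height, amid what is visible of it).
- bot.place_of(thing, camera): "location" ([column, row] as shares, 0 to 1, of the picture: columns of its width, rows of its height: a listed point, or the origin of a listed thing).
The state is a dict: "t": time; "q": joint angles; "joint_vel": joint speeds; "joint_torque": joint torques, N m; "eef_pos": TCP position; "tool_rot": TCP orientation; "contact_force": force on the tool from outside, world axes, zero at the start; "torque": the same for the moment, N m; "gripper_width": opening from 0.0 (shut) to 1.0 (fully open).
Only numpy, scipy, OpenCV 4.12 (cv2) and the standard library are available. Lean on these libraries where they do the work, as an engineer would, in place of code of your own. Each camera call takes 0.05 s, during which the arm holds its last target.

### The job

Lift the retaining bar off the slotted rack and put it aside on the bench, then draw every cover plate up out of its slot and set it on the easel, bottom edge on the narrow ledge and leaning flat back against the board, side by side. When the rack is empty, lay the retaining bar back in its two saddles on the rack. Let no plate fall over, and leave the other things on the bench where they are.

Things in the scene. Friction and masses are not known exactly. Their poses are not given: they have to be found in the camera images.
- rack: Plywood slotted rack, fixed. Origin: centre of the underside; own x along it (224 mm), y across (96 mm). Combs on both sides (tops 74 mm up) form four slots 11 mm wide at own x = -69, -23, 23, 69 mm; slot floor 14 mm up. A plate stands in a slot with faces looking along the rack's x, top edge 124 mm above the bench, and comes out straight up only.
- saddles (a point): Midway between the rack's two saddles, 132 mm above the bench; axes as the rack's. The saddles are the tops of the end posts (at x = -106 and 106 mm, 12 mm thick, 64 mm wide): level, 27 mm wide between two ears 11 mm high. The bar's strip rests in them along the rack's x, above the plates' top edges.
- bar: Loose retaining bar, about 0.16 kg: flat steel strip 250 x 22 x 6 mm (own x, y, z), at each end a cross foot 60 mm wide (y), 6 mm thick, reaching 10 mm below the strip. Origin: centre, level with the lower edges of the feet. On the bench it stands on the feet, grip up. In place, the feet hang just outside the rack's end posts (7 mm play), its origin on the rack's centre, 122 mm up; either way round.
- bar_grip (a point): Centre of the black grip block on the middle of the bar: 44 mm long (bar's x), 14 mm wide (y), 34 mm tall; it stands on the strip, 16 to 50 mm above the bar's origin (this point 33 mm above it).
- easel: Drying easel, fixed: wooden base 110 x 300 mm, a narrow steel ledge raised on two posts, a low wooden board leaning back behind it. Origin: on the underside, mid-length, straight below the ledge's inner corner; own y along the ledge (300 mm), own x to the back; the front (-x) faces the robot.
- ledge_mid (a point): Mid-length of the inner corner of ledge and board, 90 mm above the bench; axes as the easel's. The ledge is 18 mm deep, without lip, square to the board, so it slopes down to the back. A plate set right leans 0.35 rad, top farther in +x, back face on the board, bottom edge on the ledge: origin at x -3.8, z +1.4 mm from here. Room for four plates 70 mm apart.
- board_top (a point): Mid-length of the upper front edge of the easel's leaning board (46 mm up the slope, leaning back 0.35 rad from vertical, 10 mm thick, 300 mm long). A plate set on the ledge stands out above it by 64 mm.
- clear_bench (a point): Middle of a clear patch of bench (about 70 mm in x, 260 mm in y), in front of the easel's right end, where nothing stands: a good place to put the bar aside, lying along y; any free place on the bench will do.
- plate_1: Aluminium cover plate, alike on both faces: 8 mm thick (own x), 60 mm wide (y), 110 mm tall (z), small screw hole near each corner, about 0.14 kg. Origin: middle of its bottom edge; own z points up the plate to its top edge. At the start it stands in one of the rack's slots. May be absent.
- plate_2: Aluminium cover plate, alike on both faces: 8 mm thick (own x), 60 mm wide (y), 110 mm tall (z), small screw hole near each corner, about 0.14 kg. Origin: middle of its bottom edge; own z points up the plate to its top edge. At the start it stands in one of the rack's slots. May be absent.
- plate_3: Aluminium cover plate, alike on both faces: 8 mm thick (own x), 60 mm wide (y), 110 mm tall (z), small screw hole near each corner, about 0.14 kg. Origin: middle of its bottom edge; own z points up the plate to its top edge. At the start it stands in one of the rack's slots. May be absent.
- plate_4: Aluminium cover plate, alike on both faces: 8 mm thick (own x), 60 mm wide (y), 110 mm tall (z), small screw hole near each corner, about 0.14 kg. Origin: middle of its bottom edge; own z points up the plate to its top edge. At the start it stands in one of the rack's slots. May be absent.
- tape_measure: Bystander: pocket tape measure, 34 x 127 x 60 mm, on the bench.
- insul_tape: Bystander: roll of insulating tape, 59 mm across, 19 mm high.
- hex_keys: Bystander: hex keys in a holder, 118 x 60 x 28 mm.
- glue_bottle: Bystander: standing glue bottle, 52 mm across, 142 mm high.
- driver_amber: Bystander: screwdriver, 224 mm long, lying.
- sanding_block: Bystander: sanding block, 60 x 100 x 32 mm.
- cup: Bystander: standing plastic cup, 69 mm across, 81 mm high.
Not all that is in view belongs to the job. Leave any blue or brown look-alike of the plate_1 alone.

How it is judged:
On the way, in this order (a step that is already met when the one before it is completed fails the run):
1. the retaining bar is off the rack, standing or lying on the bench (height (world z) of bar below 0.05 m and linear speed of bar below 0.03 m/s), for 0.2 s.
2. every plate is on the easel's ledge, leaning against the board, with the bar still off the rack (x of plate_1 in the frame of ledge_mid between -0.01 and 0.003 m and y of plate_1 in the frame of ledge_mid between -0.14 and 0.14 m and z of plate_1 in the frame of ledge_mid between -0.004 and 0.008 m and angle between plate_1's own z axis and vertical between 0.25 and 0.45 rad and angle between the y axis of each of plate_1, plate_2, plate_3, plate_4 and the y axis of easel, either way round below 0.12 rad and linear speed of each of plate_1, plate_2, plate_3, plate_4 below 0.02 m/s and x of plate_2 in the frame of ledge_mid between -0.01 and 0.003 m and y of plate_2 in the frame of ledge_mid between -0.14 and 0.14 m and z of plate_2 in the frame of ledge_mid between -0.004 and 0.008 m and angle between plate_2's own z axis and vertical between 0.25 and 0.45 rad and x of plate_3 in the frame of ledge_mid between -0.01 and 0.003 m and y of plate_3 in the frame of ledge_mid between -0.14 and 0.14 m and z of plate_3 in the frame of ledge_mid between -0.004 and 0.008 m and angle between plate_3's own z axis and vertical between 0.25 and 0.45 rad and x of plate_4 in the frame of ledge_mid between -0.01 and 0.003 m and y of plate_4 in the frame of ledge_mid between -0.14 and 0.14 m and z of plate_4 in the frame of ledge_mid between -0.004 and 0.008 m and angle between plate_4's own z axis and vertical between 0.25 and 0.45 rad and height (world z) of bar below 0.09 m), for 0.2 s.
At the end, for the whole second after the job is handed in: Every plate rests with its bottom edge on the ledge (within 6 mm across, 140 mm of the ledge's middle), leaning 0.25 to 0.45 rad and within 0.12 rad of the ledge's line; the bar rests in both saddles (within 8 mm along, 5 mm across, 4 mm in height, 0.06 rad) (x of plate_1 in the frame of ledge_mid between -0.01 and 0.003 m and y of plate_1 in the frame of ledge_mid between -0.14 and 0.14 m and z of plate_1 in the frame of ledge_mid between -0.004 and 0.008 m and angle between plate_1's own z axis and vertical between 0.25 and 0.45 rad and angle between the y axis of each of plate_1, plate_2, plate_3, plate_4 and the y axis of easel, either way round below 0.12 rad and linear speed of each of plate_1, plate_2, plate_3, plate_4, bar below 0.02 m/s and x of plate_2 in the frame of ledge_mid between -0.01 and 0.003 m and y of plate_2 in the frame of ledge_mid between -0.14 and 0.14 m and z of plate_2 in the frame of ledge_mid between -0.004 and 0.008 m and angle between plate_2's own z axis and vertical between 0.25 and 0.45 rad and x of plate_3 in the frame of ledge_mid between -0.01 and 0.003 m and y of plate_3 in the frame of ledge_mid between -0.14 and 0.14 m and z of plate_3 in the frame of ledge_mid between -0.004 and 0.008 m and angle between plate_3's own z axis and vertical between 0.25 and 0.45 rad and x of plate_4 in the frame of ledge_mid between -0.01 and 0.003 m and y of plate_4 in the frame of ledge_mid between -0.14 and 0.14 m and z of plate_4 in the frame of ledge_mid between -0.004 and 0.008 m and angle between plate_4's own z axis and vertical between 0.25 and 0.45 rad and x of bar in the frame of rack between -0.008 and 0.008 m and y of bar in the frame of rack between -0.005 and 0.005 m and z of bar in the frame of rack between 0.118 and 0.126 m and angle between the x axis of bar and the x axis of rack, either way round below 0.06 rad and angle between bar's own z axis and vertical below 0.06 rad); the robot touches nothing.
It fails at once if a plate falls over (tilted more than 1.1 rad) (angle between any of plate_1, plate_2, plate_3, plate_4's own z axis and vertical above 1.1 rad).
It fails at once if a bystander is moved more than 40 mm (distance of any of tape_measure, insul_tape, hex_keys, glue_bottle, driver_amber, sanding_block, cup from where it was at the start of the episode above 0.04 m).
Of plate_1, plate_2, plate_3, plate_4 only 2 to 4 are there at a start; the rules pass over those that are not, and their reading is None.
At some moment in a run one of bar may be knocked a few centimetres aside while the robot is not near it.
It also fails if it takes over 210 s, if anything falls off the work surface, if the arm or the gripper's body presses on something with over 40 N, if the wrist force passes 120 N, or if a joint passes its speed limit or range.

## Working session

There is one attempt and no reset: what is moved stays moved. The work goes in short steps, Python scripts to look and compute and a tool call to move; the robot and the scene stay as the last step left them, time stands still between calls to the robot, and variables do not carry over. Pictures are saved under pics/ and viewed, and the job is handed in when it is done.

Besides the shell and the picture viewer there is one more tool, called in YAML: its name, and indented under it one key for each argument. step_arm: Moves the arm, as the interface text tells. Its arguments: {"type":"object","properties":{"increments":{"type":"array","items":{"type":"array","items":{"type":"number"}}},"force":{"type":"number"}},"required":["increments"]}

```bash
ls; mkdir -p pics
cat > h.py <<'E'
import numpy as np, cv2
from station import bot
def snap(cam,fn):
    r=bot.read_camera(cam); cv2.imwrite('pics/'+fn,r['color'][:,:,::-1]); return r
def px2z(r,uv,z):
    K=np.array(r['intrinsics']);T=np.array(r['extrinsics'])
    d=np.linalg.inv(K)@np.array([uv[0],uv[1],1.]); d=np.array([d[0],-d[1],-d[2]])
    w=T[:3,:3]@d; o=T[:3,3]; return o+w*(z-o[2])/w[2]
def proj(r,p):
    K=np.array(r['intrinsics']);T=np.array(r['extrinsics'])
    c=T[:3,:3].T@(np.array(p)-T[:3,3]); q=K@np.array([c[0],-c[1],-c[2]]); return q[:2]/q[2]
def loc(o): return np.array(o['location'])*[512,384]
E
python3 - <<'E'
from h import *
for c in ['scene','top','wrist']:
    r=snap(c,c+'0.png'); print(c,{k:np.round(v,3).tolist() for k,v in r.items() if k!='color'},[k for k in r])
o=bot.get_obs();print(o)
E
```

```text
pics
scene {'intrinsics': [[366.514, 0.0, 250.145], [0.0, 366.514, 185.271], [0.0, 0.0, 1.0]], 'extrinsics': [[0.534, 0.539, -0.651, -0.097], [-0.845, 0.329, -0.421, -0.379], [-0.012, 0.775, 0.631, 0.789], [0.0, 0.0, 0.0, 1.0]]} ['color', 'intrinsics', 'extrinsics']
top {'intrinsics': [[359.922, 0.0, 257.688], [0.0, 359.922, 196.28], [0.0, 0.0, 1.0]], 'extrinsics': [[0.012, 0.987, -0.162, 0.36], [-1.0, 0.013, 0.001, 0.033], [0.003, 0.162, 0.987, 1.304], [0.0, 0.0, 0.0, 1.0]]} ['color', 'intrinsics', 'extrinsics']
wrist {'intrinsics': [[268.488, 0.0, 253.765], [0.0, 268.488, 193.023], [0.0, 0.0, 1.0]], 'extrinsics': [[0.274, -0.925, -0.262, 0.118], [0.962, 0.263, 0.076, 0.668], [-0.001, -0.273, 0.962, 0.373], [0.0, 0.0, 0.0, 1.0]]} ['color', 'intrinsics', 'extrinsics']
{'t': 0.15, 'q': array([-1.40106493,  0.47763767,  0.0223608 ,  1.55619044, -0.01150292,
        1.10925547, -0.08311942]), 'joint_vel': array([ 0.00207749, -0.0008468 , -0.00024359, -0.00369994,  0.00022829,
        0.00145371,  0.0001261 ]), 'joint_torque': array([ 2.65715607e-03, -5.96927297e+01,  1.60993885e+00, -2.81489289e+01,
        1.26245257e-02,  6.54787989e-03,  1.37237174e-05]), 'eef_pos': array([0.18501911, 0.64866523, 0.20464525]), 'tool_rot': array([-4.50419603e-05,  1.38476810e-01,  9.90365442e-01, -6.79796794e-04]), 'contact_force': array([ 0.40291221, -0.18679101, -1.26995033]), 'torque': array([-0.02449646,  0.0099481 , -0.04942718]), 'gripper_width': 1.0044590479390312}
```

View pics/scene0.png

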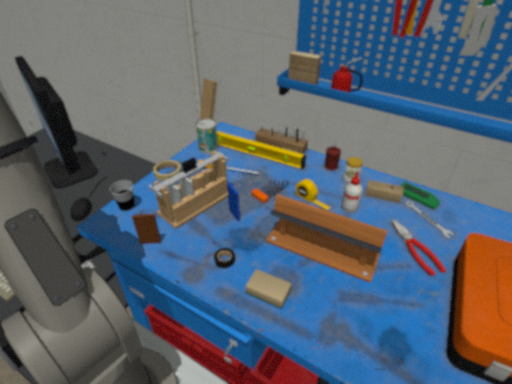

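View pics/top0.png

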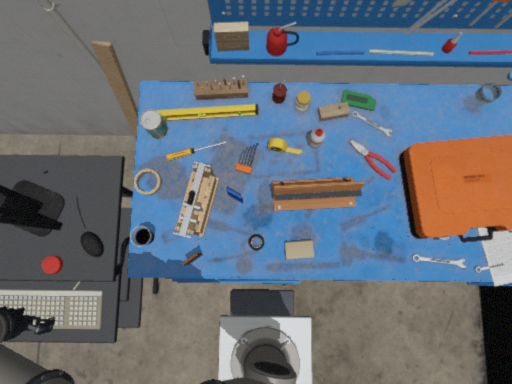

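Run:
```python
from h import *
Z={'rack':0,'saddles':.132,'bar':.122,'bar_grip':.155,'easel':0,'ledge_mid':.09,'board_top':.09+.046*np.cos(.35),'clear_bench':0,'plate_1':.014}
for c in ['top','scene']:
    r=bot.read_camera(c)
    for n,z in Z.items():
        for o in bot.place_of(n,c)[:6]:
            u=loc(o); print(c,n,np.round(u,1),round(o['conf'],2),np.round(px2z(r,u,z),3))
    for n in ['tape_measure','insul_tape','hex_keys','glue_bottle','driver_amber','sanding_block','cup']:
        for o in bot.place_of(n,c)[:2]:
            u=loc(o); print(c,n,np.round(u,1),round(o['conf'],2),np.round(px2z(r,u,0.0),3))
```

```text
top rack [201.  203.9] 0.93 [0.543 0.238 0.   ]
top saddles [193.8 200.3] 0.58 [0.536 0.242 0.132]
top bar [190.6 200.6] 0.96 [0.537 0.254 0.122]
top bar_grip [192.9 197.2] 0.61 [0.543 0.241 0.155]
top easel [314.2 194.8] 0.74 [ 0.582 -0.176  0.   ]
top ledge_mid [317.2 191.7] 0.92 [ 0.578 -0.172  0.09 ]
top board_top [318.6 186. ] 0.72 [ 0.589 -0.17   0.133]
top board_top [193.7 222.7] 0.23 [0.463 0.239 0.133]
top clear_bench [358.4 242. ] 0.67 [ 0.412 -0.333  0.   ]
top plate_1 [198.7 209. ] 0.55 [0.523 0.244 0.014]
top plate_1 [358.4 242. ] 0.55 [ 0.412 -0.329  0.014]
top plate_1 [237.5 196. ] 0.48 [0.572 0.105 0.014]
top plate_1 [194.1 260.8] 0.42 [0.338 0.253 0.014]
top plate_1 [193.9 221.6] 0.36 [0.477 0.259 0.014]
top tape_measure [282.1 148.4] 0.77 [ 0.758 -0.058  0.   ]
top insul_tape [246.3 154.4] 0.56 [0.733 0.076 0.   ]
top insul_tape [260.2 241.6] 0.54 [0.409 0.02  0.   ]
top hex_keys [247.3 156.6] 0.68 [0.724 0.072 0.   ]
top glue_bottle [311.1 141.5] 0.57 [ 0.786 -0.167  0.   ]
top driver_amber [199.9 150.7] 0.82 [0.745 0.25  0.   ]
top sanding_block [295.7 252.8] 0.76
[... 924 characters left out ...]
 0.248 0.014]
scene plate_1 [185.7 205.1] 0.55 [0.512 0.257 0.014]
scene plate_1 [173.5 215.1] 0.53 [0.458 0.259 0.014]
scene tape_measure [312.9 201.6] 0.61 [ 0.751 -0.071  0.   ]
scene tape_measure [326.  224.9] 0.43 [ 0.676 -0.148  0.   ]
scene insul_tape [221.7 257.8] 0.57 [0.409 0.044 0.   ]
scene hex_keys [272.3 190.9] 0.55 [0.73  0.067 0.   ]
scene glue_bottle [351.8 209.6] 0.91 [ 0.781 -0.19   0.   ]
scene driver_amber [230.6 165.8] 0.57 [0.774 0.267 0.   ]
scene driver_amber [193.1 171.2] 0.54 [0.677 0.364 0.   ]
scene sanding_block [269.8 289.5] 0.95 [ 0.39  -0.119  0.   ]
scene sanding_block [126.3 209.7] 0.48 [0.408 0.416 0.   ]
scene cup [127.7 205.1] 0.88 [ 0.426  0.428 -0.   ]
```

Run:
```python
from h import *
a=cv2.imread('pics/top0.png')[150:280,150:300]; b=cv2.imread('pics/scene0.png')[140:260,130:260]
cv2.imwrite('pics/ztop.png',cv2.resize(a,None,fx=5,fy=4.5,interpolation=2)); cv2.imwrite('pics/zsc.png',cv2.resize(b,None,fx=5,fy=5,interpolation=2))
```

```text
(no output)
```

View pics/ztop.png

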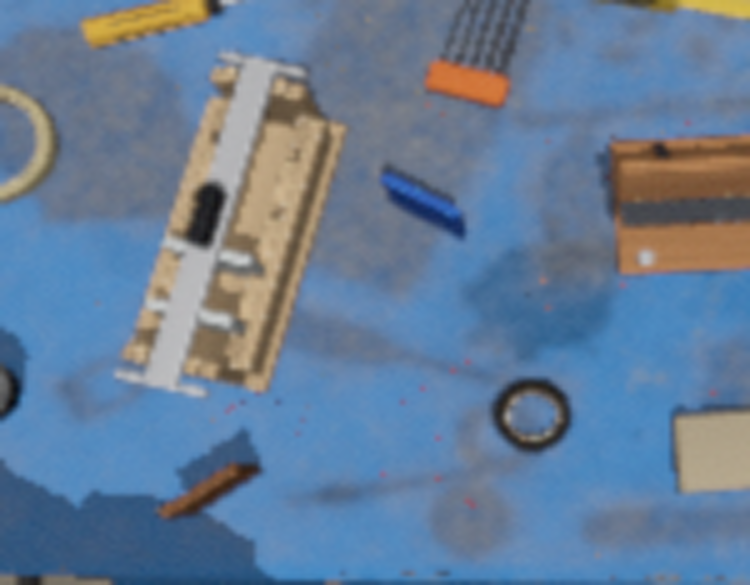

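View pics/zsc.png

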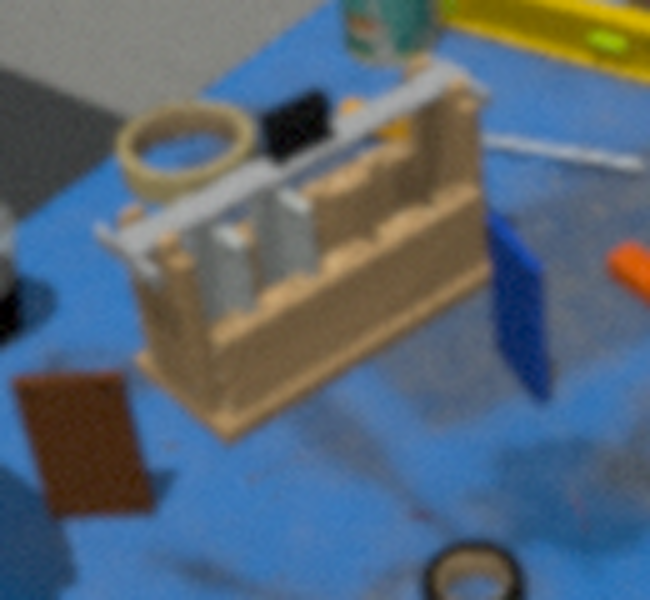

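step_arm:
  increments:
    - [0.018, -0.02, 0.02, 0, 0, 0, -1]
    - [0.04, -0.046, 0.05, 0, 0, 0, -1]
    - [0.065, -0.074, 0.08, 0, 0, 0, -1]
    - [0.09, -0.1, 0.1, 0, 0, 0, -1]
    - [0.115, -0.13, 0.115, 0, 0, 0, -1]
    - [0.14, -0.16, 0.125, 0, 0, 0, -1]
    - [0.165, -0.19, 0.125, 0, 0, 0, -1]
    - [0.19, -0.22, 0.125, 0, 0, 0, -1]
    - [0.215, -0.25, 0.125, 0, 0, 0, -1]
    - [0.24, -0.28, 0.125, 0, 0, 0, -1]

```text
t: 2.68
eef_pos: [0.4265, 0.3669, 0.3309]
tool_rot: [0.0, 0.139, 0.99, 0.0]
contact_force: [0.6, -0.0, 0.0]
gripper_width: 0.999
```

step_arm:
  increments:
    - [0.025, -0.028, 0, 0, 0, 0, -1]
    - [0.05, -0.055, 0, 0, 0, 0, -1]
    - [0.075, -0.085, 0, 0, 0, 0, -1]
    - [0.1, -0.11, 0, 0, 0, 0, -1]
    - [0.115, -0.126, 0, 0, 0, 0, -1]
    - [0.115, -0.126, 0, 0, 0, 0, -1]
    - [0.115, -0.126, 0, 0, 0, 0, -1]

```text
t: 3.27
eef_pos: [0.5408, 0.2417, 0.3304]
tool_rot: [0.0, 0.14, 0.99, -0.0]
contact_force: [-0.4, 0.5, -0.2]
gripper_width: 1.0
```

Run:
```python
from h import *
Z={'rack':0,'saddles':.132,'bar':.122,'bar_grip':.155,'plate_1':.014}
c='wrist'
r=snap(c,'w1.png')
for n,z in Z.items():
        for o in bot.place_of(n,c)[:6]:
            u=loc(o); print(c,n,np.round(u,1),round(o['conf'],2),np.round(px2z(r,u,z),3))
o=bot.get_obs();print(o['t'],o['eef_pos'],o['tool_rot'],o['q'],o['contact_force'])
```

```text
wrist rack [259.5 157.6] 0.58 [0.548 0.251 0.   ]
wrist saddles [256.5 166.7] 0.64 [0.539 0.247 0.132]
wrist saddles [261.6 169.5] 0.6 [0.545 0.252 0.132]
wrist bar [261.9 168.3] 0.89 [0.545 0.253 0.122]
wrist bar [203.1 262.5] 0.2 [0.665 0.123 0.122]
wrist bar_grip [256.  170.5] 0.9 [0.54  0.245 0.155]
wrist plate_1 [254.2 142.3] 0.73 [0.517 0.25  0.014]
wrist plate_1 [193.4 184.5] 0.69 [0.56  0.12  0.014]
wrist plate_1 [256.  117.7] 0.63 [0.477 0.265 0.014]
wrist plate_1 [228.2  42.8] 0.56 [0.352 0.253 0.014]
3.5667 [0.53929467 0.24444853 0.33044043] [-1.42661995e-04  1.37281943e-01  9.90531987e-01  1.72959942e-04] [-0.76056392  0.24999314  0.28748739  1.61203082 -0.073534    1.29018346
  0.83421368] [ 0.71221982  0.51780631 -0.31154668]
```

View pics/w1.png

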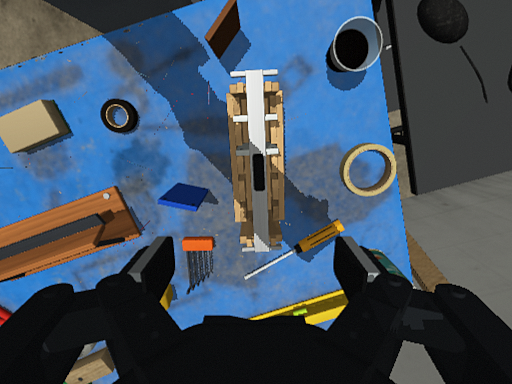

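Run:
```python
from h import *
a=cv2.imread('pics/w1.png')[60:260,200:320]
cv2.imwrite('pics/zw1.png',cv2.resize(a,None,fx=3,fy=3,interpolation=2))
```

```text
(no output)
```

View pics/zw1.png

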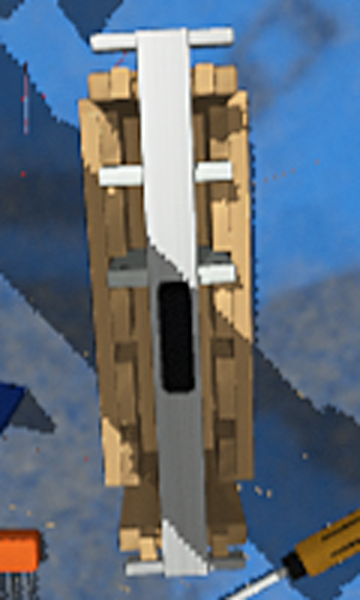

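```bash
cat > m1.py <<'E'
from h import *
r=bot.read_camera('wrist')
f=lambda x,y,z: px2z(r,(200+x/3,60+y/3),z)
a=f(162.5,30,.138);b=f(186,575,.138)
print(a,b,np.linalg.norm(b-a),(a+b)/2,np.degrees(np.arctan2(*(b-a)[1::-1])))
g=f(177,337,.172);print('grip',g)
A=f(165.5,175,.124);B=f(171.5,270,.124);print(A,B,np.linalg.norm(B-A),np.degrees(np.arctan2(*(B-A)[1::-1])))
for p in [(79,102),(248,95),(252,485),(105,485)]: print(f(*p,.074))
E
python3 m1.py
```

```text
[0.41921487 0.27933221 0.138     ] [0.66215008 0.22304728 0.138     ] 0.24937022332919812 [0.54068247 0.25118975 0.138     ] -13.044533422516075
grip [0.53819866 0.25197944 0.172     ]
[0.47511965 0.26501536 0.124     ] [0.51668416 0.25624147 0.124     ] 0.04248045632211002 -11.919633404003138
[0.43013428 0.23329935 0.074     ]
[0.44975136 0.3148877  0.074     ]
[0.65142264 0.26667716 0.074     ]
[0.62882837 0.18663494 0.074     ]
```

step_arm:
  increments:
    - [0.001, 0.007, -0.02, 0, 0, 2.6, -1]
    - [0.001, 0.007, -0.05, 0, 0, 2.6, -1]
    - [0.001, 0.007, -0.08, 0, 0, 2.6, -1]
    - [0.001, 0.007, -0.1, 0, 0, 2.6, -1]
    - [0.001, 0.007, -0.1, 0, 0, 2.6, -0.3]
    - [0.001, 0.007, -0.1, 0, 0, 2.6, -0.3]

```text
t: 4.12
eef_pos: [0.5404, 0.2503, 0.23]
tool_rot: [-0.001, 0.116, 0.993, -0.001]
contact_force: [0.1, 0.6, 1.7]
gripper_width: 0.749
```

Run:
```python
from h import *
snap('wrist','w2.png')
o=bot.get_obs();print(o['t'],o['eef_pos'],o['tool_rot'],o['gripper_width'])
```

```text
4.1667 [0.54148346 0.250632   0.2314573 ] [3.95991252e-04 1.15722986e-01 9.93281408e-01 2.80393958e-04] 0.6650067293696511
```

View pics/w2.png

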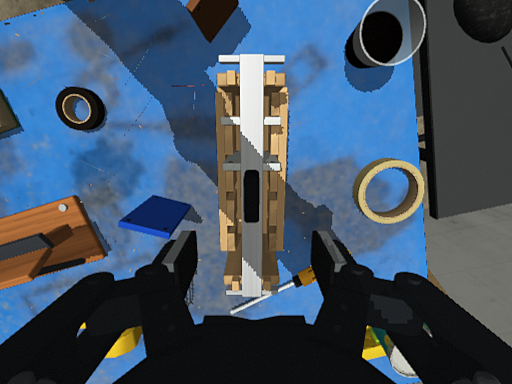

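step_arm:
  increments:
    - [0, 0, -0.03, 0, 0, 0, -0.3]
    - [0, 0, -0.06, 0, 0, 0, -0.3]
    - [0, 0, -0.08, 0, 0, 0, -0.3]
    - [0, 0, -0.087, 0, 0, 0, -0.3]
    - [0, 0, -0.087, 0, 0, 0, -0.3]
    - [0, 0, -0.087, 0, 0, 0, -0.3]
    - [0, 0, -0.087, 0, 0, 0, 1]
    - [0, 0, -0.087, 0, 0, 0, 1]
    - [0, 0, -0.087, 0, 0, 0, 1]
    - [0, 0, -0.087, 0, 0, 0, 1]
  force: 50

```text
t: 5.0
eef_pos: [0.5418, 0.2502, 0.1447]
tool_rot: [0.001, 0.116, 0.993, 0.0]
contact_force: [-0.6, -1.2, 5.2]
gripper_width: 0.128
```

step_arm:
  increments:
    - [0, 0, 0, 0, 0, 0, 1]
    - [0, 0, 0, 0, 0, 0, 1]
    - [0, 0, 0, 0, 0, 0, 1]

```text
t: 5.25
eef_pos: [0.5418, 0.2502, 0.1447]
tool_rot: [0.001, 0.116, 0.993, 0.001]
contact_force: [-0.9, -1.0, 5.5]
gripper_width: 0.13
```

step_arm:
  increments:
    - [0, 0, 0.01, 0, 0, 0, 1]
    - [0, 0, 0.025, 0, 0, 0, 1]
    - [0, 0, 0.05, 0, 0, 0, 1]
    - [0, 0, 0.08, 0, 0, 0, 1]
    - [0, 0, 0.11, 0, 0, 0, 1]
    - [0, 0, 0.14, 0, 0, 0, 1]
    - [0, 0, 0.155, 0, 0, 0, 1]
    - [0, 0, 0.155, 0, 0, 0, 1]

```text
t: 5.92
eef_pos: [0.543, 0.2509, 0.3033]
tool_rot: [0.003, 0.116, 0.993, 0.002]
contact_force: [0.5, 1.2, -1.6]
gripper_width: 0.124
```

step_arm:
  increments:
    - [-0.004, -0.015, 0, 0, 0, -2, 1]
    - [-0.012, -0.045, 0, 0, 0, -6, 1]
    - [-0.02, -0.08, 0, 0, 0, -11, 1]
    - [-0.028, -0.115, 0, 0, 0, -16, 1]
    - [-0.036, -0.15, 0, 0, 0, -21, 1]
    - [-0.044, -0.185, 0, 0, 0, -26, 1]
    - [-0.052, -0.22, 0, 0, 0, -31, 1]
    - [-0.06, -0.255, 0, 0, 0, -36, 1]
    - [-0.068, -0.29, 0, 0, 0, -41, 1]
    - [-0.076, -0.325, 0, 0, 0, -46, 1]

```text
t: 6.75
eef_pos: [0.4628, -0.0769, 0.297]
tool_rot: [-0.001, 0.497, 0.868, -0.001]
contact_force: [0.5, 0.4, -1.1]
gripper_width: 0.129
```

step_arm:
  increments:
    - [-0.008, -0.035, 0, 0, 0, -5, 1]
    - [-0.016, -0.07, 0, 0, 0, -10, 1]
    - [-0.024, -0.105, 0, 0, 0, -15, 1]
    - [-0.032, -0.14, 0, 0, 0, -20, 1]
    - [-0.039, -0.175, 0, 0, 0, -25, 1]
    - [-0.045, -0.205, 0, 0, 0, -28, 1]
    - [-0.049, -0.228, 0, 0, 0, -30, 1]
    - [-0.05, -0.258, 0, 0, 0, -30.7, 1]
    - [-0.05, -0.258, 0, 0, 0, -30.7, 1]
    - [-0.05, -0.258, 0, 0, 0, -30.7, 1]

```text
t: 7.58
eef_pos: [0.4129, -0.3341, 0.297]
tool_rot: [-0.001, 0.709, 0.705, -0.001]
contact_force: [-0.2, 0.2, -1.2]
gripper_width: 0.128
```

Run:
```python
from h import *
snap('wrist','w3.png');snap('top','t3.png')
o=bot.get_obs();print(o['t'],o['eef_pos'],o['tool_rot'],o['gripper_width'],o['q'])
```

```text
7.6833 [ 0.41433675 -0.33178812  0.29725668] [-1.25619177e-03  7.07277823e-01  7.06934568e-01 -1.44677632e-04] 0.12733776754240522 [-0.14751621  0.19183474  0.82950485  1.81959792 -0.15157256  1.19807335
  0.72819922]
```

View pics/w3.png

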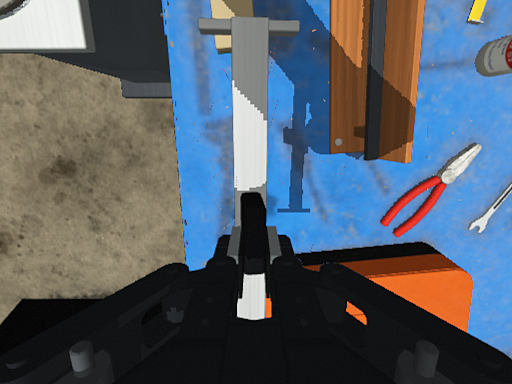

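View pics/t3.png

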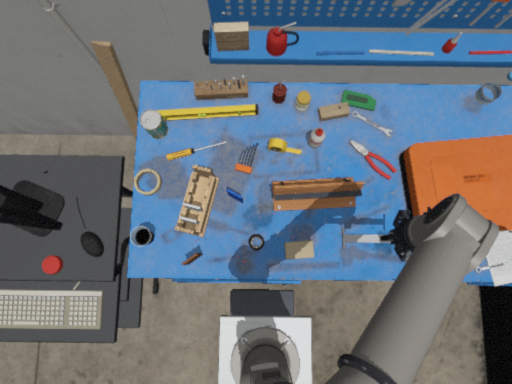

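step_arm:
  increments:
    - [0, 0, -0.02, 0, 0, 0, 1]
    - [0, 0, -0.055, 0, 0, 0, 1]
    - [0, 0, -0.095, 0, 0, 0, 1]
    - [0, 0, -0.135, 0, 0, 0, 1]
    - [0, 0, -0.175, 0, 0, 0, 1]
    - [0, 0, -0.21, 0, 0, 0, 1]
    - [0, 0, -0.235, 0, 0, 0, 1]
    - [0, 0, -0.253, 0, 0, 0, 1]
    - [0, 0, -0.263, 0, 0, 0, 1]
    - [0, 0, -0.267, 0, 0, 0, 1]

```text
t: 8.52
eef_pos: [0.4146, -0.3309, 0.0299]
tool_rot: [-0.001, 0.707, 0.708, -0.0]
contact_force: [0.4, -0.7, -1.7]
gripper_width: 0.129
```

step_arm:
  increments:
    - [0, 0, -0.003, 0, 0, 0, 1]
    - [0, 0, -0.006, 0, 0, 0, 1]
    - [0, 0, -0.006, 0, 0, 0, 1]

```text
t: 8.77
eef_pos: [0.4158, -0.3329, 0.026]
tool_rot: [0.001, 0.707, 0.707, 0.0]
contact_force: [-0.5, 0.5, -1.4]
gripper_width: 0.127
```

step_arm:
  increments:
    - [0, 0, -0.0015, 0, 0, 0, 1]
    - [0, 0, -0.003, 0, 0, 0, 1]
    - [0, 0, -0.003, 0, 0, 0, 1]

```text
t: 9.02
eef_pos: [0.4147, -0.3332, 0.0233]
tool_rot: [0.0, 0.707, 0.707, 0.0]
contact_force: [-3.7, 1.0, 7.8]
gripper_width: 0.132
```

Contact with the bench; release.

step_arm:
  increments:
    - [0, 0, 0, 0, 0, 0, -0.3]
    - [0, 0, 0, 0, 0, 0, -0.3]
    - [0, 0, 0, 0, 0, 0, -0.3]
    - [0, 0, 0, 0, 0, 0, -0.3]
    - [0, 0, 0.01, 0, 0, 0, -0.3]
    - [0, 0, 0.03, 0, 0, 0, -0.3]
    - [0, 0, 0.06, 0, 0, 0, -0.3]
    - [0, 0, 0.1, 0, 0, 0, -0.3]
    - [0, 0, 0.14, 0, 0, 0, -0.3]
    - [0, 0, 0.18, 0, 0, 0, -0.3]

```text
t: 9.85
eef_pos: [0.4143, -0.3329, 0.2046]
tool_rot: [-0.0, 0.708, 0.707, -0.0]
contact_force: [2.3, 0.1, 0.8]
gripper_width: 0.649
```

step_arm:
  increments:
    - [0, 0, 0.03, 0, 0, 0, -0.3]
    - [0, 0, 0.06, 0, 0, 0, -0.3]
    - [0, 0, 0.09, 0, 0, 0, -0.3]
    - [0, 0, 0.1, 0, 0, 0, -0.3]

```text
t: 10.18
eef_pos: [0.416, -0.3345, 0.3073]
tool_rot: [0.003, 0.708, 0.707, 0.001]
contact_force: [-0.5, -0.9, 1.1]
gripper_width: 0.649
```

Run:
```python
from h import *
snap('wrist','w4.png');snap('top','t4.png');snap('scene','s4.png')
o=bot.get_obs();print(o['t'],o['eef_pos'],o['tool_rot'],o['gripper_width'],o['q'])
```

```text
10.3333 [ 0.41515269 -0.33290614  0.30289357] [5.62463254e-04 7.07206037e-01 7.07007062e-01 5.64635959e-04] 0.6482654539551692 [-0.16924571  0.19019328  0.85660969  1.81229168 -0.15455242  1.20661816
  0.73332001]
```

View pics/w4.png

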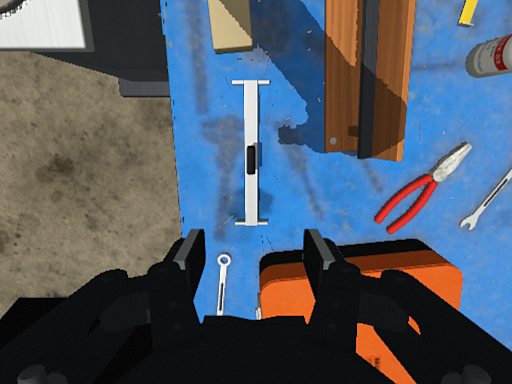

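step_arm:
  increments:
    - [0.02, 0.013, 0.005, 0, 0, 0, -0.3]
    - [0.05, 0.03, 0.02, 0, 0, 0, -0.3]
    - [0.085, 0.055, 0.03, 0, 0, 0, -0.3]
    - [0.12, 0.075, 0.03, 0, 0, 0, -0.3]
    - [0.14, 0.093, 0.03, 0, 0, 0, -0.3]
    - [0.14, 0.093, 0.03, 0, 0, 0, -0.3]
    - [0.14, 0.093, 0.03, 0, 0, 0, -0.3]

```text
t: 10.92
eef_pos: [0.5555, -0.2377, 0.3296]
tool_rot: [-0.002, 0.706, 0.708, -0.002]
contact_force: [-0.7, -0.3, 0.7]
gripper_width: 0.652
```

Run:
```python
from h import *
c='wrist'
r=snap(c,'w5.png')
for n,z in {'easel':0,'ledge_mid':.09,'board_top':.1332}.items():
        for o in bot.place_of(n,c)[:2]:
            u=loc(o); print(c,n,np.round(u,1),round(o['conf'],2),np.round(px2z(r,u,z),3))
o=bot.get_obs();print(o['t'],o['eef_pos'],o['tool_rot'],o['gripper_width'],o['q'])
a=cv2.imread('pics/w5.png')[30:320,170:400]
cv2.imwrite('pics/zw5.png',cv2.resize(a,None,fx=2,fy=2,interpolation=2))
```

```text
wrist easel [267.6 117.4] 0.68 [ 0.579 -0.169  0.   ]
wrist ledge_mid [267.7 121.3] 0.81 [ 0.575 -0.174  0.09 ]
wrist ledge_mid [151.5  85.4] 0.73 [ 0.409 -0.126  0.09 ]
wrist board_top [283.2 120.2] 0.72 [ 0.593 -0.172  0.133]
11.1167 [ 0.55346923 -0.24130812  0.3318733 ] [-4.84838648e-04  7.08271878e-01  7.05939495e-01 -3.76107610e-04] 0.6522721927566784 [-0.28614018  0.32818962  0.78862064  1.60447694 -0.23849002  1.31000304
  0.53464239]
```

View pics/w5.png

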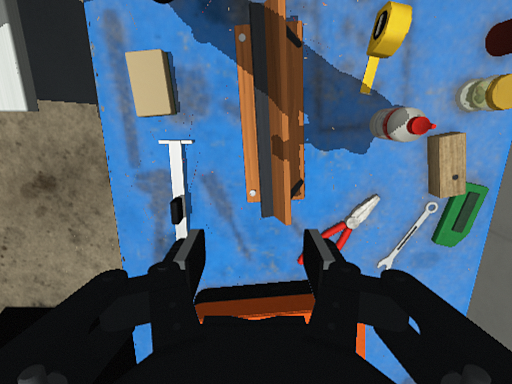

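View pics/zw5.png

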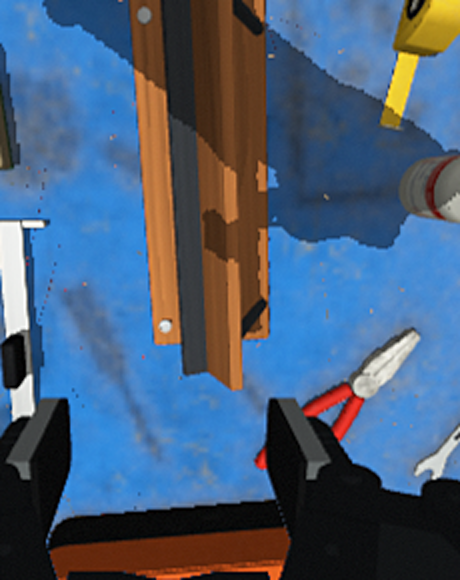

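Run:
```python
from h import *
r=bot.read_camera('wrist')
f=lambda x,y,z: px2z(r,(170+x/2,30+y/2),z)
a=f(205,372,.09);b=f(190,0,.09);print('corner',a,b,np.degrees(np.arctan2(*(b-a)[1::-1])))
a2=f(203,300,.09);b2=f(196,100,.09);print('corner',a2,b2)
t=f(228,388,.1332);print('boardtop end',t)
e=f(155,345,.0);e2=f(270,337,0);print(e,e2, f(132,0,0))
c=bot.read_camera('top');
for o in bot.place_of('ledge_mid','top')[:1]: print(px2z(c,loc(o),.09))
cv2.imwrite('pics/zt5.png',cv2.resize(c['color'][170:220,260:375,::-1],None,fx=6,fy=6,interpolation=2))
cv2.imwrite('pics/t5.png',c['color'][:,:,::-1])
```

```text
corner [ 0.58361127 -0.32719298  0.09      ] [ 0.569069   -0.05845684  0.09      ] 93.09745691618748
corner [ 0.58106509 -0.26705765  0.09      ] [ 0.57387396 -0.12143666  0.09      ]
boardtop end [ 0.59760003 -0.32341701  0.1332    ]
[ 0.5407196  -0.33297765  0.        ] [ 0.65285983 -0.32506572  0.        ] [ 0.52443503 -0.03346397  0.        ]
[ 0.57352295 -0.17279335  0.09      ]
```

View pics/zt5.png

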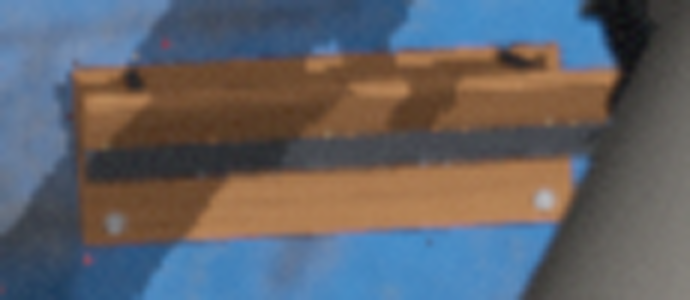

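step_arm:
  increments:
    - [-0.002, 0.015, 0, 0, 0, 0, 0.4]
    - [-0.006, 0.05, 0, 0, 0, -1, 0.4]
    - [-0.01, 0.09, 0, 0, 0, -2, 0.4]
    - [-0.015, 0.13, 0, 0, 0, -3, 0.4]
    - [-0.02, 0.17, 0, 0, 0, -4.5, 0.4]
    - [-0.024, 0.21, 0, 0, 0, -6, 0.4]
    - [-0.028, 0.25, 0, 0, 0, -7.5, 0.4]
    - [-0.032, 0.29, 0, 0, 0, -9, 0.4]
    - [-0.037, 0.33, 0, 0, 0, -10.5, 0.4]
    - [-0.041, 0.37, 0, 0, 0, -12, 0.4]

```text
t: 12.1
eef_pos: [0.5134, 0.1314, 0.3329]
tool_rot: [-0.0, 0.778, 0.628, 0.001]
contact_force: [1.2, 0.7, -0.3]
gripper_width: 0.3
```

step_arm:
  increments:
    - [-0.004, 0.04, 0, 0, 0, -1.3, 0.4]
    - [-0.008, 0.075, 0, 0, 0, -1.3, 0.4]
    - [-0.012, 0.105, 0, 0, 0, -1.3, 0.4]
    - [-0.015, 0.125, 0, 0, 0, -1.3, 0.4]
    - [-0.015, 0.132, 0, 0, 0, -1.3, 0.4]
    - [-0.015, 0.132, 0, 0, 0, -1.3, 0.4]
    - [-0.015, 0.132, 0, 0, 0, -1.3, 0.4]
    - [-0.015, 0.132, 0, 0, 0, -1.3, 0.4]

```text
t: 12.77
eef_pos: [0.4999, 0.2595, 0.3326]
tool_rot: [0.0, 0.785, 0.619, 0.0]
contact_force: [-0.1, -1.1, 1.0]
gripper_width: 0.302
```

Run:
```python
from h import *
c='wrist'
r=snap(c,'w6.png')
o=bot.get_obs();print(o['t'],o['eef_pos'],o['tool_rot'],o['gripper_width'],o['q'])
a=cv2.imread('pics/w6.png')[20:300,150:400]
cv2.imwrite('pics/zw6.png',cv2.resize(a,None,fx=2.1,fy=2.1,interpolation=2))
for p in bot.place_of('plate_1',c): print(loc(p),p['conf'])
```

```text
12.8167 [0.49986994 0.25969763 0.33271325] [1.47002537e-04 7.85425874e-01 6.18955693e-01 1.54890709e-04] 0.300055059493689 [-1.05663029  0.2062803   0.561799    1.68746458 -0.1138789   1.28028442
 -0.70770709]
[301.9776 217.8048] 0.62
[239.9232 152.2176] 0.59
[265.1136 155.4816] 0.57
[177.7152 179.2896] 0.57
```

View pics/zw6.png

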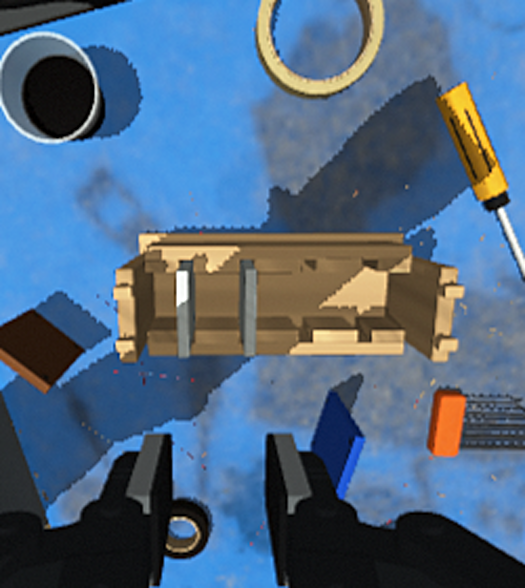

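Run:
```python
from h import *
a=cv2.imread('pics/w6.png')[125:200,200:300]
cv2.imwrite('pics/zzw6.png',cv2.resize(a,None,fx=7,fy=7,interpolation=cv2.INTER_CUBIC))
```

```text
(no output)
```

View pics/zzw6.png

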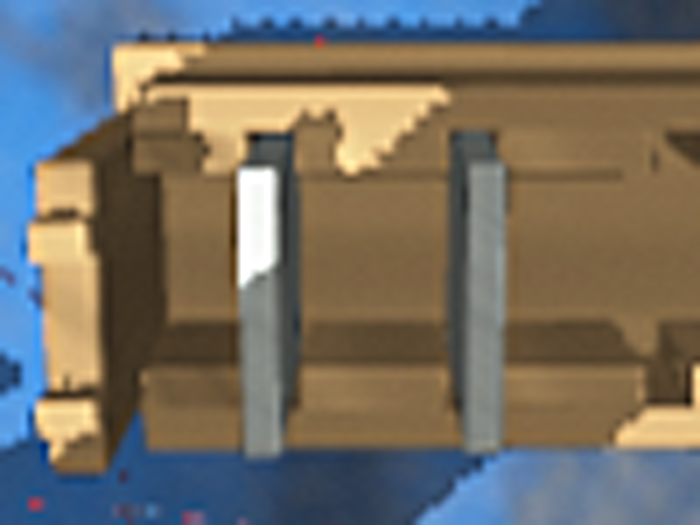

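Run:
```python
from h import *
r=bot.read_camera('wrist')
f=lambda x,y,z=.124: px2z(r,(200+x/7,125+y/7),z)
A=f(261,311);B=f(486,306);print(A,B,np.linalg.norm(A-B))
for t,b in [((257,166.5),(264.5,456)),((485.5,160),(485.5,451))]:
    t=f(*t);b=f(*b);print(t,b,np.linalg.norm(t-b),np.degrees(np.arctan2(*(t-b)[1::-1])))
for p in [A,B]:
    d=p-np.array([.5405,.251,.124]);c,s=np.cos(-.231),np.sin(-.231);print(c*d[0]+s*d[1],-s*d[0]+c*d[1])
print(f(65,318,.143))
o=bot.get_obs();print(o['eef_pos'])
```

```text
[0.47644556 0.26300622 0.124     ] [0.52123123 0.25333261 0.124     ] 0.04581849793801478
[0.48295442 0.29149609 0.124     ] [0.46952599 0.23319869 0.124     ] 0.05982398713822353 77.02854362149824
[0.52754704 0.28213159 0.124     ] [0.51448299 0.22352909 0.124     ] 0.06004100730708074 77.43275050669227
-0.06510185647255716 -0.0029780240012133637
-0.019291005445943494 -0.0021409567916809446
[0.4411913  0.27376946 0.143     ]
[0.49965513 0.26038901 0.33267904]
```

step_arm:
  increments:
    - [0.01, -0.003, -0.02, 0, 0, 0.7, 0.4]
    - [0.02, -0.0055, -0.055, 0, 0, 0.7, 0.4]
    - [0.02, -0.0055, -0.095, 0, 0, 0.7, 0.4]
    - [0.02, -0.0055, -0.135, 0, 0, 0.7, 0.4]
    - [0.02, -0.0055, -0.165, 0, 0, 0.7, 0.4]
    - [0.02, -0.0055, -0.185, 0, 0, 0.7, 0.4]
    - [0.02, -0.0055, -0.19, 0, 0, 0.7, 0.4]
    - [0.02, -0.0055, -0.19, 0, 0, 0.7, 0.4]

```text
t: 13.58
eef_pos: [0.5185, 0.2555, 0.1414]
tool_rot: [0.0, 0.781, 0.625, -0.001]
contact_force: [-0.3, 0.2, 0.5]
gripper_width: 0.302
```

Run:
```python
from h import *
r=snap('wrist','w7.png')
o=bot.get_obs();print(o['t'],o['eef_pos'],o['tool_rot'],o['gripper_width'])
```

```text
13.6333 [0.51960113 0.25614638 0.14293069] [1.71875985e-04 7.80804118e-01 6.24775877e-01 5.40744416e-05] 0.3028683550871283
```

View pics/w7.png

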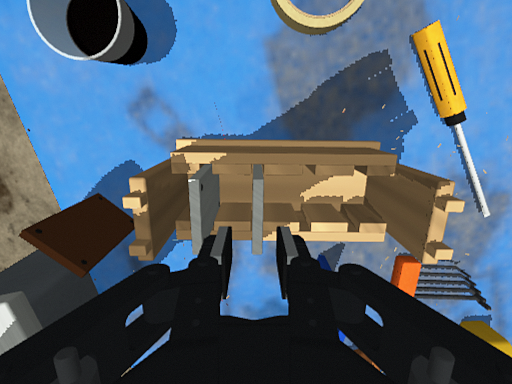

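step_arm:
  increments:
    - [0, 0, -0.015, 0, 0, 0, 0.4]
    - [0, 0, -0.03, 0, 0, 0, 0.4]
    - [0, 0, -0.045, 0, 0, 0, 0.4]
    - [0, 0, -0.053, 0, 0, 0, 0.4]
    - [0, 0, -0.053, 0, 0, 0, 0.4]
    - [0, 0, -0.053, 0, 0, 0, 0.7]
    - [0, 0, -0.053, 0, 0, 0, 1]
    - [0, 0, -0.053, 0, 0, 0, 1]
    - [0, 0, -0.053, 0, 0, 0, 1]
    - [0, 0, -0.053, 0, 0, 0, 1]
  force: 60

```text
t: 14.47
eef_pos: [0.5204, 0.2572, 0.091]
tool_rot: [0.0, 0.781, 0.625, 0.002]
contact_force: [-0.6, -0.4, 6.1]
gripper_width: 0.066
```

step_arm:
  increments:
    - [0, 0, 0, 0, 0, 0, 1]
    - [0, 0, 0, 0, 0, 0, 1]
    - [0, 0, 0.01, 0, 0, 0, 1]
    - [0, 0, 0.03, 0, 0, 0, 1]
    - [0, 0, 0.06, 0, 0, 0, 1]
    - [0, 0, 0.09, 0, 0, 0, 1]
    - [0, 0, 0.12, 0, 0, 0, 1]
    - [0, 0, 0.15, 0, 0, 0, 1]
    - [0, 0, 0.18, 0, 0, 0, 1]
    - [0, 0, 0.2, 0, 0, 0, 1]

```text
t: 15.3
eef_pos: [0.5196, 0.2565, 0.2931]
tool_rot: [-0.0, 0.781, 0.625, 0.002]
contact_force: [1.0, 0.1, -1.0]
gripper_width: 0.069
```

Run:
```python
from h import *
r=snap('wrist','w8.png')
o=bot.get_obs();print(o['t'],o['eef_pos'],o['tool_rot'],o['gripper_width'],o['contact_force'])
```

```text
15.35 [0.52130682 0.25724583 0.29638993] [4.90375011e-05 7.80724260e-01 6.24862000e-01 4.13631029e-03] 0.06578510419173676 [2.01662908 0.2906201  1.64705366]
```

View pics/w8.png

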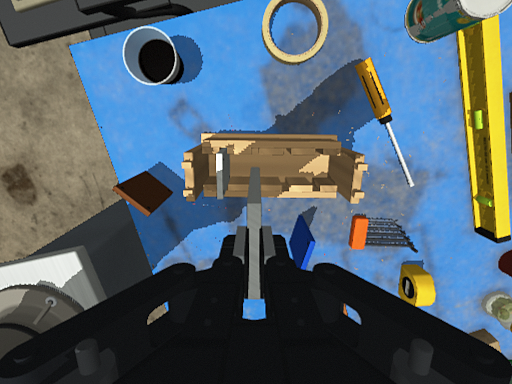

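step_arm:
  increments:
    - [0.002, -0.015, 0, 0, 0, 0, 1]
    - [0.006, -0.045, 0, 0, 0, 1, 1]
    - [0.01, -0.08, 0, 0, 0, 3, 1]
    - [0.015, -0.115, 0, 0, 0, 5, 1]
    - [0.02, -0.15, 0, 0, 0, 7, 1]
    - [0.025, -0.185, 0, 0, 0, 9, 1]
    - [0.03, -0.22, 0, 0, 0, 11, 1]
    - [0.034, -0.255, 0, 0, 0, 13, 1]
    - [0.038, -0.29, 0, 0, 0, 14.5, 1]
    - [0.042, -0.325, 0, 0, 0, 15.8, 1]

```text
t: 16.18
eef_pos: [0.5595, -0.071, 0.2885]
tool_rot: [-0.001, 0.687, 0.727, -0.001]
contact_force: [1.2, 0.5, -1.2]
gripper_width: 0.069
```

step_arm:
  increments:
    - [0.005, -0.035, 0, -0.1, 2, 0, 1]
    - [0.01, -0.07, 0, -0.27, 5, 0, 1]
    - [0.014, -0.1, 0, -0.46, 8.5, 0, 1]
    - [0.018, -0.125, 0, -0.65, 12, 0, 1]
    - [0.02, -0.145, 0, -0.84, 15.5, 0, 1]
    - [0.022, -0.155, 0, -1, 18.5, 0, 1]
    - [0.022, -0.156, 0, -1.08, 20, 0, 1]
    - [0.022, -0.156, 0, -1.08, 20, 0, 1]
    - [0.022, -0.156, 0, -1.08, 20, 0, 1]
    - [0.022, -0.156, 0, -1.08, 20, 0, 1]

```text
t: 17.02
eef_pos: [0.5824, -0.2244, 0.2893]
tool_rot: [-0.12, 0.677, 0.715, -0.126]
contact_force: [0.6, 0.0, -2.0]
gripper_width: 0.068
```

```bash
cat >> h.py <<'E'
from scipy.spatial.transform import Rotation as Rn
def st():
    o=bot.get_obs(); q=o['tool_rot']; R=Rn.from_quat([q[1],q[2],q[3],q[0]]).as_matrix()
    z=R[:,2]; y=R[:,1]
    print('t',o['t'],'pos',np.round(o['eef_pos'],4),'toolz',np.round(z,3),'tilt',round(float(np.arccos(-z[2])),3),'y az',np.round(np.degrees(np.arctan2(y[1],y[0])),2),'w',round(o['gripper_width'],3),'F',np.round(o['contact_force'],1),'M',np.round(o['torque'],2),'q',np.round(o['q'],2))
E
python3 - <<'E'
from h import *
st()
r=snap('wrist','w9.png'); snap('scene','s9.png')
E
```

```text
t 17.0167 pos [ 0.5824 -0.2244  0.2893] toolz [-0.342 -0.018 -0.94 ] tilt 0.349 y az 3.17 w 0.068 F [ 0.6  0.  -2. ] M [ 0.03 -0.51  0.05] q [-0.2   0.62  0.7   1.34 -0.22  1.62  0.55]
```

View pics/w9.png

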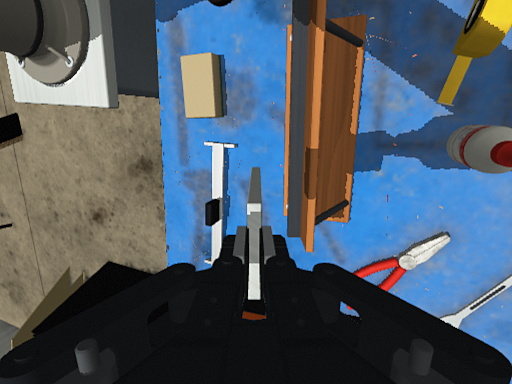

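View pics/s9.png

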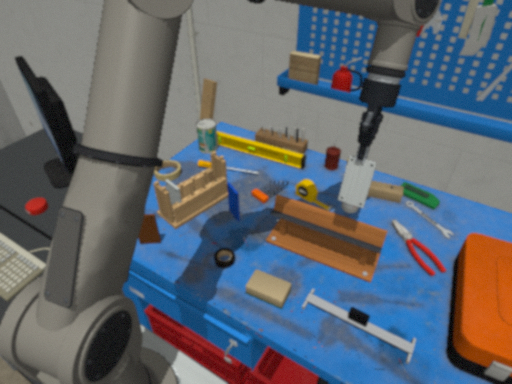

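step_arm:
  increments:
    - [0.002, 0, -0.015, 0, 0, 0, 1]
    - [0.005, 0, -0.04, 0, 0, 0, 1]
    - [0.008, 0, -0.065, 0, 0, 0, 1]
    - [0.01, 0, -0.085, 0, 0, 0, 1]
    - [0.0115, 0, -0.1, 0, 0, 0, 1]
    - [0.0125, 0, -0.109, 0, 0, 0, 1]
    - [0.0125, 0, -0.109, 0, 0, 0, 1]
    - [0.0125, 0, -0.109, 0, 0, 0, 1]

```text
t: 17.78
eef_pos: [0.5956, -0.2244, 0.1807]
tool_rot: [-0.12, 0.677, 0.715, -0.126]
contact_force: [-0.3, -0.1, -1.1]
gripper_width: 0.066
```

Run:
```python
from h import *
st()
r=snap('wrist','w10.png'); r=snap('scene','s10.png')
a=r['color'][150:290,260:400,::-1]
cv2.imwrite('pics/zs10.png',cv2.resize(a,None,fx=4,fy=4,interpolation=2))
```

```text
t 17.7833 pos [ 0.5956 -0.2244  0.1807] toolz [-0.342 -0.019 -0.94 ] tilt 0.35 y az 3.19 w 0.066 F [-0.3 -0.1 -1.1] M [-0.01 -0.49 -0.02] q [-0.18  0.72  0.66  1.43 -0.27  1.44  0.55]
```

View pics/w10.png

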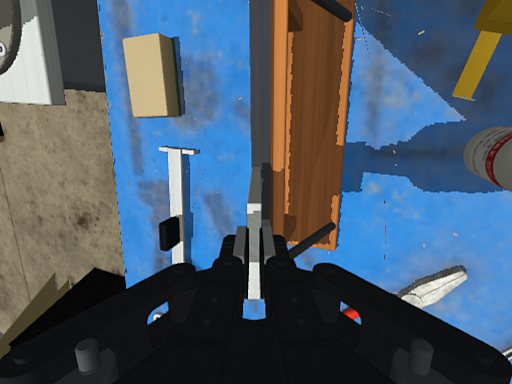

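View pics/zs10.png

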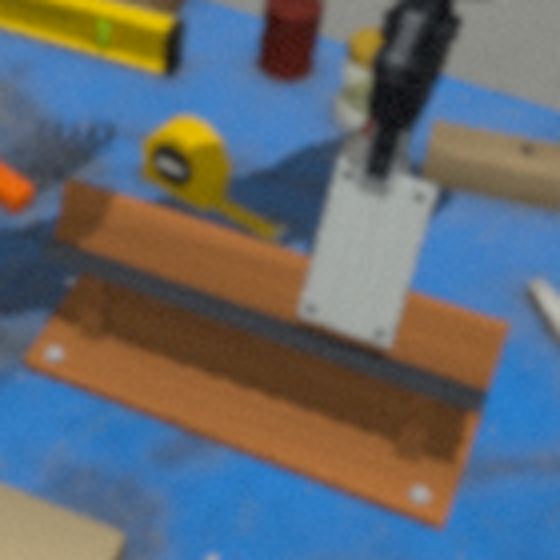

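step_arm:
  increments:
    - [0.0005, 0, -0.003, 0, 0, 0, 1]
    - [0.001, 0, -0.006, 0, 0, 0, 1]
    - [0.001, 0, -0.009, 0, 0, 0, 1]
    - [0.001, 0, -0.011, 0, 0, 0, 1]
    - [0.001, 0, -0.011, 0, 0, 0, 1]

```text
t: 18.3
eef_pos: [0.5963, -0.2241, 0.1688]
tool_rot: [-0.12, 0.677, 0.715, -0.126]
contact_force: [-0.1, -0.1, -1.7]
gripper_width: 0.066
```

Run:
```python
from h import *
st()
```

```text
t 18.3 pos [ 0.5963 -0.2241  0.1688] toolz [-0.343 -0.018 -0.939] tilt 0.35 y az 3.2 w 0.066 F [-0.1 -0.1 -1.7] M [ 0.03 -0.49 -0.04] q [-0.18  0.74  0.66  1.43 -0.27  1.43  0.55]
```

step_arm:
  increments:
    - [0, 0, -0.0015, 0, 0, 0, 1]
    - [0, 0, -0.003, 0, 0, 0, 1]
    - [0, 0, -0.003, 0, 0, 0, 1]

```text
t: 18.55
eef_pos: [0.5965, -0.2243, 0.1661]
tool_rot: [-0.12, 0.677, 0.715, -0.126]
contact_force: [-0.6, 1.1, -1.4]
gripper_width: 0.068
```

step_arm:
  increments:
    - [0, 0, -0.001, 0, 0, 0, 1]
    - [0, 0, -0.002, 0, 0, 0, 1]
    - [0, 0, -0.002, 0, 0, 0, 1]

```text
t: 18.8
eef_pos: [0.5976, -0.2241, 0.1653]
tool_rot: [-0.119, 0.677, 0.716, -0.125]
contact_force: [1.6, 1.4, 5.0]
gripper_width: 0.069
```

step_arm:
  increments:
    - [0.0015, 0, -0.0005, 0, 0, 0, 1]
    - [0.003, 0, -0.001, 0, 0, 0, 1]
    - [0.003, 0, -0.001, 0, 0, 0, 1]

```text
t: 19.05
eef_pos: [0.6003, -0.2242, 0.1643]
tool_rot: [-0.119, 0.677, 0.716, -0.126]
contact_force: [1.1, 1.0, 7.5]
gripper_width: 0.066
```

step_arm:
  increments:
    - [0.0015, 0, -0.0005, 0, 0, 0, 1]
    - [0.003, 0, -0.001, 0, 0, 0, 1]
    - [0.003, 0, -0.001, 0, 0, 0, 1]

```text
t: 19.3
eef_pos: [0.6029, -0.2242, 0.1634]
tool_rot: [-0.12, 0.677, 0.715, -0.126]
contact_force: [0.9, 1.7, 7.2]
gripper_width: 0.062
```

Run:
```python
from h import *
st(); r=snap('wrist','w11.png');
```

```text
t 19.3 pos [ 0.6029 -0.2242  0.1634] toolz [-0.342 -0.018 -0.94 ] tilt 0.349 y az 3.2 w 0.062 F [0.9 1.7 7.2] M [ 0.38  0.4  -0.15] q [-0.17  0.75  0.65  1.42 -0.28  1.42  0.55]
```

View pics/w11.png

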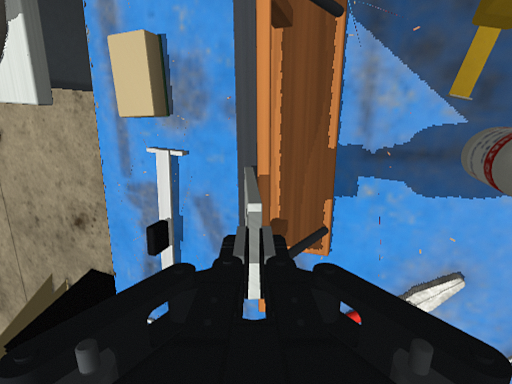

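step_arm:
  increments:
    - [0.001, 0, -0.0004, 0, 0, 0, 1]
    - [0.002, 0, -0.0007, 0, 0, 0, 1]
    - [0.002, 0, -0.0007, 0, 0, 0, 1]

```text
t: 19.6
eef_pos: [0.6045, -0.2243, 0.1628]
tool_rot: [-0.12, 0.677, 0.715, -0.126]
contact_force: [-0.4, 2.8, 7.5]
gripper_width: 0.067
```

step_arm:
  increments:
    - [0.001, 0, -0.0004, 0, 0, 0, 1]
    - [0.002, 0, -0.0007, 0, 0, 0, 1]
    - [0.002, 0, -0.0007, 0, 0, 0, 1]

```text
t: 19.85
eef_pos: [0.606, -0.2244, 0.1622]
tool_rot: [-0.12, 0.677, 0.715, -0.127]
contact_force: [-1.4, 2.1, 9.1]
gripper_width: 0.064
```

Run:
```python
from h import *
st(); r=snap('wrist','w12.png'); cv2.imwrite('pics/zw12.png',cv2.resize(r['color'][60:310,200:330,::-1],None,fx=3,fy=2.4,interpolation=2))
r=snap('scene','s12.png')
a=r['color'][150:290,260:400,::-1]
cv2.imwrite('pics/zs12.png',cv2.resize(a,None,fx=4,fy=4,interpolation=2))
```

```text
t 19.85 pos [ 0.606  -0.2244  0.1622] toolz [-0.344 -0.018 -0.939] tilt 0.351 y az 3.17 w 0.064 F [-1.4  2.1  9.1] M [ 0.37  1.   -0.25] q [-0.17  0.76  0.65  1.41 -0.28  1.43  0.55]
```

View pics/zw12.png

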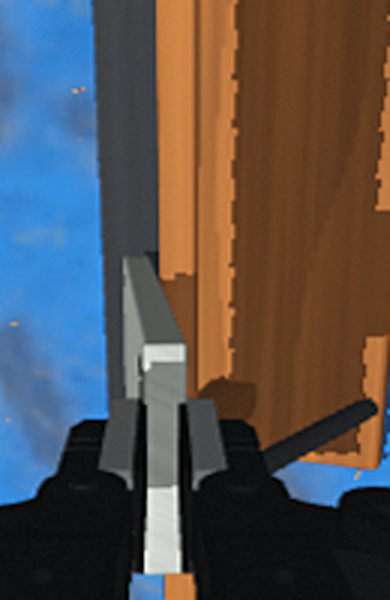

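View pics/zs12.png

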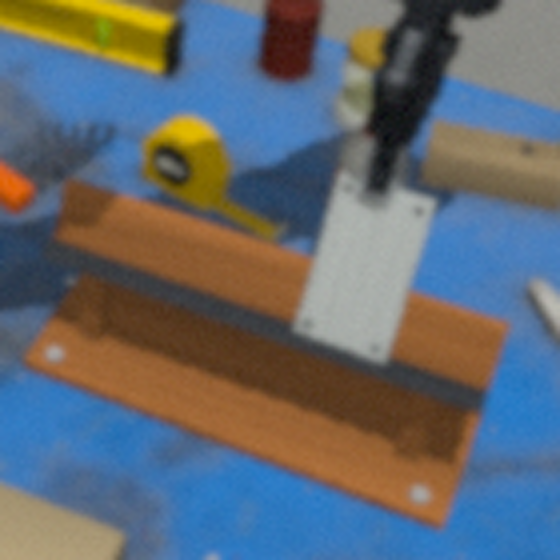

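Run:
```python
from h import *
a=[cv2.imread(f'pics/{n}.png')[150:250,215:295] for n in ['w8','w10','w12']]
cv2.imwrite('pics/cmp.png',cv2.resize(np.hstack(a),None,fx=3.2,fy=5,interpolation=2))
```

```text
(no output)
```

View pics/cmp.png

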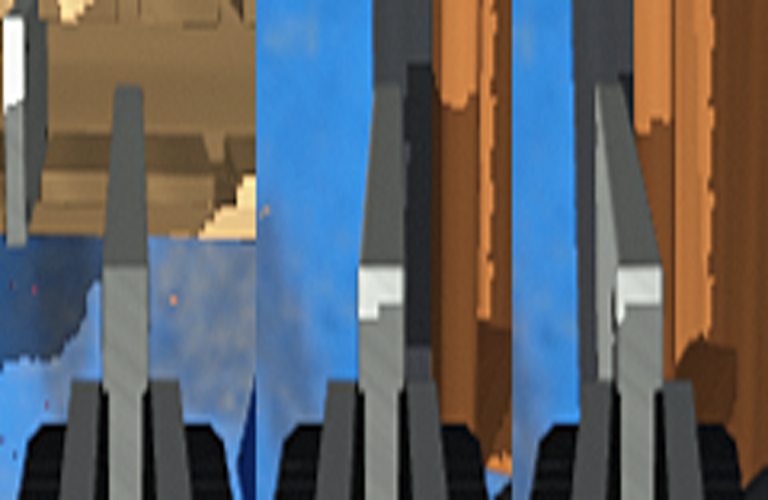

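step_arm:
  increments:
    - [0, 0, 0.003, 0, 0, 0, 1]
    - [0, 0, 0.006, 0, 0, 0, 1]
    - [-0.001, 0, 0.006, 0.12, -2, 0, 1]
    - [-0.002, 0, 0.006, 0.24, -4.2, 0, 1]
    - [-0.004, 0, 0.006, 0.34, -6.3, 0, 1]
    - [-0.004, 0, 0.006, 0.34, -6.3, 0, 1]
    - [-0.004, 0, 0.006, 0.34, -6.3, 0, 1]

```text
t: 20.53
eef_pos: [0.6014, -0.2251, 0.1674]
tool_rot: [-0.083, 0.683, 0.721, -0.087]
contact_force: [-2.7, -0.7, 0.8]
gripper_width: 0.064
```

Run:
```python
from h import *
st(); r=snap('wrist','w13.png'); cv2.imwrite('pics/zw13.png',cv2.resize(r['color'][60:310,200:330,::-1],None,fx=4,fy=2.4,interpolation=2))
```

```text
t 20.5333 pos [ 0.6014 -0.2251  0.1674] toolz [-0.238 -0.013 -0.971] tilt 0.241 y az 3.11 w 0.064 F [-2.7 -0.7  0.8] M [-0.07  0.82  0.07] q [-0.19  0.68  0.66  1.51 -0.3   1.31  0.57]
```

View pics/zw13.png

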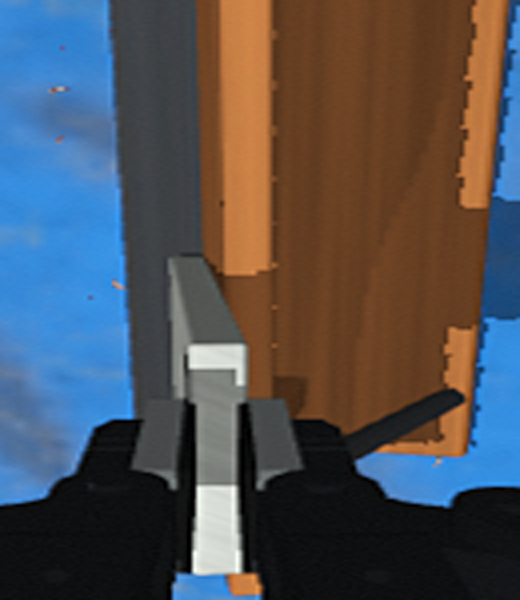

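step_arm:
  increments:
    - [-0.0007, 0, -0.002, 0, 0, 0, 1]
    - [-0.0013, 0, -0.004, 0, 0, 0, 1]
    - [-0.0013, 0, -0.004, 0, 0, 0, 1]

```text
t: 20.83
eef_pos: [0.6025, -0.2245, 0.1637]
tool_rot: [-0.081, 0.682, 0.722, -0.086]
contact_force: [-1.2, 0.6, 6.9]
gripper_width: 0.068
```

step_arm:
  increments:
    - [0, 0, 0, 0, 0, 0, 0.8]
    - [0, 0, 0, 0, 0, 0, 0.6]
    - [0, 0, 0, 0, 0, 0, 0.4]
    - [0, 0, 0, 0, 0, 0, 0.4]
    - [0, 0, 0, 0, 0, 0, 0.4]

```text
t: 21.25
eef_pos: [0.6015, -0.2241, 0.1626]
tool_rot: [-0.082, 0.682, 0.721, -0.087]
contact_force: [0.8, 0.3, -0.2]
gripper_width: 0.297
```

Run:
```python
from h import *
st(); r=snap('wrist','w14.png'); cv2.imwrite('pics/zw14.png',cv2.resize(r['color'][60:310,200:330,::-1],None,fx=4,fy=2.4,interpolation=2))
r=snap('scene','s14.png')
a=r['color'][150:290,260:400,::-1]
cv2.imwrite('pics/zs14.png',cv2.resize(a,None,fx=4,fy=4,interpolation=2))
```

```text
t 21.25 pos [ 0.6015 -0.2241  0.1626] toolz [-0.237 -0.013 -0.971] tilt 0.239 y az 3.2 w 0.297 F [ 0.8  0.3 -0.2] M [ 0.01 -0.2   0.01] q [-0.19  0.68  0.65  1.52 -0.3   1.3   0.57]
```

View pics/zw14.png

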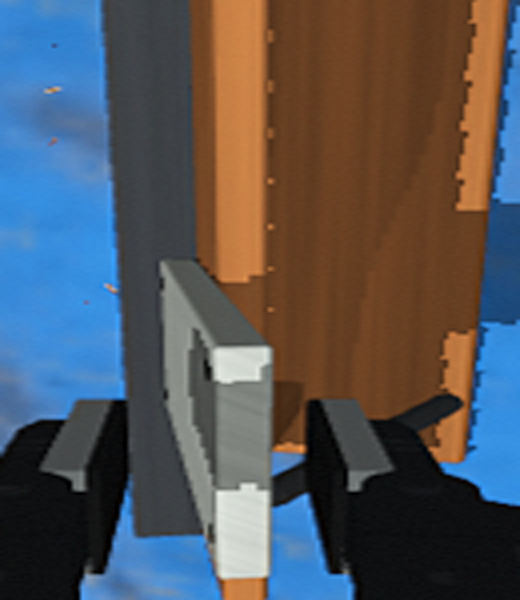

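View pics/zs14.png

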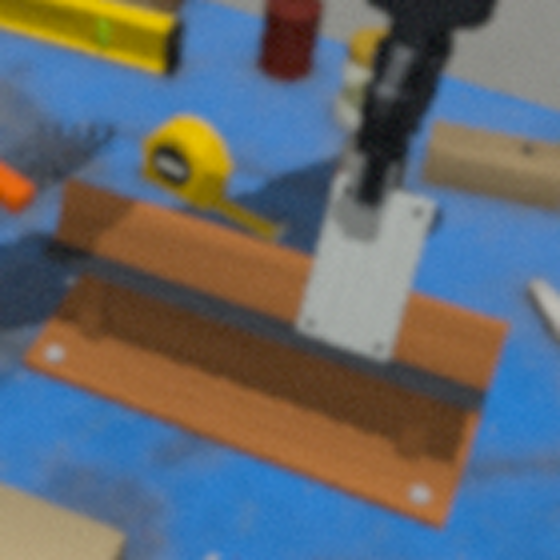

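step_arm:
  increments:
    - [0.003, 0, 0.008, 0, 0, 0, 0.4]
    - [0.009, 0, 0.025, 0, 0, 0, 0.4]
    - [0.018, 0, 0.05, 0, 0, 0, 0.4]
    - [0.026, 0, 0.075, 0, 0, 0, 0.4]
    - [0.026, 0, 0.105, 0, 0, 0, 0.4]
    - [0.026, 0, 0.14, 0, 0, 0, 0.4]
    - [0.026, 0, 0.155, -0.4, -3, 0, 0.4]
    - [0.026, 0, 0.155, -0.7, -9, 0, 0.4]
    - [0.026, 0, 0.155, -0.7, -13.5, 0, 0.4]
    - [0.026, 0, 0.155, 0.7, -13.7, 0, 0.4]

```text
t: 22.18
eef_pos: [0.6252, -0.2248, 0.3201]
tool_rot: [0.001, 0.688, 0.726, 0.002]
contact_force: [-0.5, -0.9, -0.5]
gripper_width: 0.298
```

Run:
```python
from h import *
st(); r=snap('wrist','w15.png'); r=snap('scene','s15.png')
a=r['color'][150:290,260:400,::-1]
cv2.imwrite('pics/zs15.png',cv2.resize(a,None,fx=4,fy=4,interpolation=2))
for c in ['scene','wrist']:
    for p in bot.place_of('plate_1',c): print(c,loc(p),p['conf'])
```

```text
t 22.1833 pos [ 0.6252 -0.2248  0.3201] toolz [ 0.005  0.001 -1.   ] tilt 0.005 y az 3.07 w 0.298 F [-0.5 -0.9 -0.5] M [ 0.    0.06 -0.01] q [-0.23  0.44  0.7   1.47 -0.29  1.33  0.55]
scene [344.576  238.1952] 0.9
scene [152.6784 241.6128] 0.76
scene [235.008 213.504] 0.52
scene [174.8992 214.1184] 0.5
wrist [216.9856 166.3104] 0.74
wrist [344.7808 135.2832] 0.24
```

View pics/w15.png

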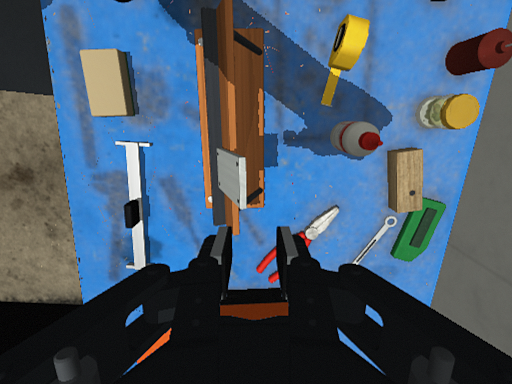

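View pics/zs15.png

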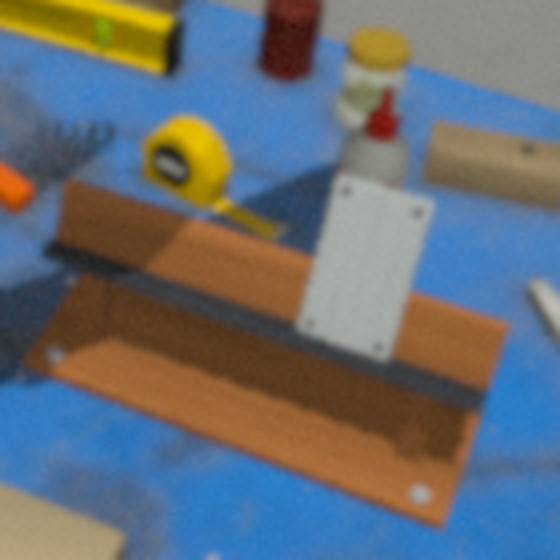

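```bash
cat > chk.py <<'E'
from h import *
from scipy.optimize import least_squares
def fit(r,front_px,s0):  # corners front face: bottom L(+y),bottom R,top L,top R ; fit O(x,z),y,lean,yaw
    def P(v):
        x,y,z,l,yw=v
        ex=np.array([np.cos(yw),np.sin(yw),0]);ey=np.array([-np.sin(yw),np.cos(yw),0])
        up=np.sin(l)*ex+np.array([0,0,np.cos(l)]); n=np.cos(l)*ex-np.array([0,0,np.sin(l)])
        O=np.array([x,y,z]); F=O-.004*n
        return [F+.03*ey,F-.03*ey,F+.11*up+.03*ey,F+.11*up-.03*ey]
    f=lambda v: np.concatenate([proj(r,p)-q for p,q in zip(P(v),front_px)])
    s=least_squares(f,[.575,s0,.091,.35,.054],x_scale=[.01,.01,.01,.1,.1]); return s
if __name__=='__main__':
    r=bot.read_camera('scene')
    px=[np.array(p)/4+[260,150] for p in [(298,328),(387,362),(338,172),(437,203)]]
    s=fit(r,px,-.225);print(s.x,s.cost,s.fun)
E
python3 chk.py
```

```text
[ 0.57135637 -0.2348174   0.0976019   0.34312498  0.04996983] 0.19264527687062472 [-0.42286659 -0.01531663  0.32507139 -0.0916459   0.24791654  0.0364468
 -0.15803008  0.0663697 ]
```

step_arm:
  increments:
    - [-0.005, 0.015, 0, 0, 0, 0, 0.55]
    - [-0.015, 0.045, 0, 0, 0, -1, 0.55]
    - [-0.026, 0.08, 0, 0, 0, -3, 0.55]
    - [-0.037, 0.115, 0, 0, 0, -5, 0.55]
    - [-0.048, 0.15, 0, 0, 0, -7, 0.55]
    - [-0.059, 0.185, 0, 0, 0, -9, 0.55]
    - [-0.07, 0.22, 0, 0, 0, -11, 0.55]
    - [-0.08, 0.255, 0, 0, 0, -13, 0.55]
    - [-0.09, 0.29, 0, 0, 0, -14.5, 0.55]
    - [-0.1, 0.325, 0, 0, 0, -15.9, 0.55]

```text
t: 23.27
eef_pos: [0.5272, 0.103, 0.318]
tool_rot: [0.001, 0.781, 0.624, -0.001]
contact_force: [0.6, 0.5, -0.2]
gripper_width: 0.229
```

step_arm:
  increments:
    - [-0.011, 0.035, 0, 0, 0, 0, 0.55]
    - [-0.021, 0.07, 0, 0, 0, 0, 0.55]
    - [-0.031, 0.105, -0.03, 0, 0, 0, 0.55]
    - [-0.04, 0.135, -0.06, 0, 0, 0, 0.55]
    - [-0.047, 0.155, -0.09, 0, 0, 0, 0.55]
    - [-0.05, 0.166, -0.12, 0, 0, 0, 0.55]
    - [-0.05, 0.166, -0.15, 0, 0, 0, 0.55]
    - [-0.05, 0.166, -0.17, 0, 0, 0, 0.55]
    - [-0.05, 0.166, -0.17, 0, 0, 0, 0.55]
    - [-0.05, 0.166, -0.17, 0, 0, 0, 0.55]

```text
t: 24.1
eef_pos: [0.4773, 0.2667, 0.1472]
tool_rot: [0.001, 0.781, 0.625, -0.002]
contact_force: [0.2, -0.9, -0.2]
gripper_width: 0.226
```

Run:
```python
from h import *
st(); r=snap('wrist','w16.png'); cv2.imwrite('pics/zw16.png',cv2.resize(r['color'][100:320,140:370,::-1],None,fx=3,fy=2.6,interpolation=2))
```

```text
t 24.1 pos [0.4773 0.2667 0.1472] toolz [-0.002 -0.003 -1.   ] tilt 0.004 y az -12.7 w 0.226 F [ 0.2 -0.9 -0.2] M [-0.04 -0.03 -0.01] q [-1.04  0.37  0.52  1.95 -0.23  0.89 -0.63]
```

View pics/zw16.png

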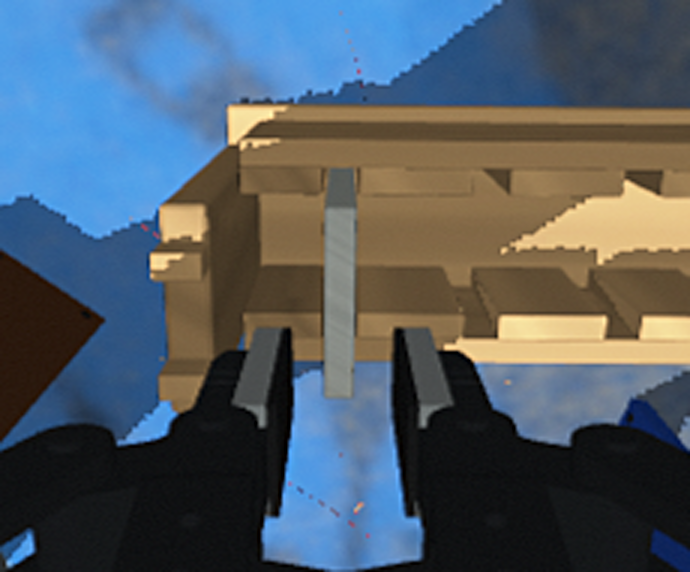

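step_arm:
  increments:
    - [0, 0, -0.015, 0, 0, 0, 0.55]
    - [0, 0, -0.03, 0, 0, 0, 0.55]
    - [0, 0, -0.045, 0, 0, 0, 0.55]
    - [0, 0, -0.056, 0, 0, 0, 0.55]
    - [0, 0, -0.056, 0, 0, 0, 0.55]
    - [0, 0, -0.056, 0, 0, 0, 0.8]
    - [0, 0, -0.056, 0, 0, 0, 1]
    - [0, 0, -0.056, 0, 0, 0, 1]
    - [0, 0, -0.056, 0, 0, 0, 1]
  force: 60

```text
t: 24.9
eef_pos: [0.4781, 0.2673, 0.0931]
tool_rot: [0.0, 0.781, 0.624, 0.001]
contact_force: [0.4, 0.8, 1.9]
gripper_width: 0.064
```

step_arm:
  increments:
    - [0, 0, 0, 0, 0, 0, 1]
    - [0, 0, 0, 0, 0, 0, 1]
    - [0, 0, 0.01, 0, 0, 0, 1]
    - [0, 0, 0.03, 0, 0, 0, 1]
    - [0, 0, 0.06, 0, 0, 0, 1]
    - [0, 0, 0.09, 0, 0, 0, 1]
    - [0, 0, 0.12, 0, 0, 0, 1]
    - [0, 0, 0.15, 0, 0, 0, 1]
    - [0, 0, 0.18, 0, 0, 0, 1]
    - [0, 0, 0.2, 0, 0, 0, 1]

```text
t: 25.73
eef_pos: [0.4777, 0.2663, 0.2952]
tool_rot: [0.0, 0.781, 0.624, 0.001]
contact_force: [1.3, -1.1, -2.0]
gripper_width: 0.064
```

Run:
```python
from h import *
st(); r=snap('wrist','w17.png'); cv2.imwrite('pics/zw17.png',cv2.resize(r['color'][100:320,140:370,::-1],None,fx=3,fy=2.6,interpolation=2))
```

```text
t 25.7333 pos [0.4777 0.2663 0.2952] toolz [ 0.002  0.001 -1.   ] tilt 0.002 y az -12.77 w 0.064 F [ 1.3 -1.1 -2. ] M [ 0.04 -0.05  0.04] q [-1.11  0.2   0.57  1.78 -0.12  1.19 -0.72]
```

View pics/w17.png

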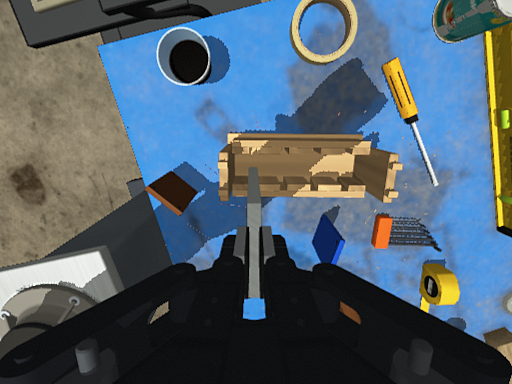

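step_arm:
  increments:
    - [0.004, -0.015, 0, 0, 0, 0, 1]
    - [0.012, -0.045, 0, 0, 0, 1, 1]
    - [0.02, -0.08, 0, 0, 0, 3, 1]
    - [0.03, -0.115, 0, 0, 0, 5, 1]
    - [0.038, -0.15, 0, 0, 0, 7, 1]
    - [0.047, -0.185, 0, 0, 0, 9, 1]
    - [0.056, -0.22, 0, 0, 0, 11, 1]
    - [0.065, -0.255, 0, 0, 0, 13, 1]
    - [0.074, -0.29, 0, 0, 0, 14.5, 1]
    - [0.083, -0.325, 0, 0, 0, 15.9, 1]

```text
t: 26.62
eef_pos: [0.5597, -0.0602, 0.292]
tool_rot: [-0.0, 0.687, 0.727, -0.0]
contact_force: [0.4, 0.6, -1.5]
gripper_width: 0.065
```

step_arm:
  increments:
    - [0.005, -0.02, 0, -0.1, 2, 0, 1]
    - [0.01, -0.04, 0, -0.27, 5, 0, 1]
    - [0.014, -0.055, 0, -0.46, 8.5, 0, 1]
    - [0.018, -0.07, 0, -0.65, 12, 0, 1]
    - [0.02, -0.075, 0, -0.84, 15.5, 0, 1]
    - [0.02, -0.075, 0, -1, 18.5, 0, 1]
    - [0.02, -0.075, 0, -1.08, 20, 0, 1]
    - [0.02, -0.075, 0, -1.08, 20, 0, 1]
    - [0.02, -0.075, 0, -1.08, 20, 0, 1]

```text
t: 27.37
eef_pos: [0.5801, -0.1333, 0.2914]
tool_rot: [-0.12, 0.677, 0.715, -0.127]
contact_force: [-0.2, 0.1, -0.6]
gripper_width: 0.063
```

Run:
```python
from h import *
st()
```

```text
t 27.3667 pos [ 0.5801 -0.1333  0.2914] toolz [-0.343 -0.019 -0.939] tilt 0.35 y az 3.17 w 0.063 F [-0.2  0.1 -0.6] M [ 0.01 -0.52  0.02] q [-0.35  0.58  0.72  1.41 -0.23  1.61  0.42]
```

step_arm:
  increments:
    - [0.002, 0, -0.015, 0, 0, 0, 1]
    - [0.005, 0, -0.04, 0, 0, 0, 1]
    - [0.008, 0, -0.065, 0, 0, 0, 1]
    - [0.011, 0, -0.085, 0, 0, 0, 1]
    - [0.013, 0, -0.1, 0, 0, 0, 1]
    - [0.0155, 0, -0.113, 0, 0, 0, 1]
    - [0.0155, 0, -0.113, 0, 0, 0, 1]
    - [0.0155, 0, -0.113, 0, 0, 0, 1]

```text
t: 28.03
eef_pos: [0.5957, -0.1334, 0.1793]
tool_rot: [-0.12, 0.677, 0.715, -0.126]
contact_force: [0.5, 0.0, -0.9]
gripper_width: 0.059
```

Run:
```python
from h import *
st(); r=snap('wrist','w18.png'); cv2.imwrite('pics/zw18.png',cv2.resize(r['color'][60:310,200:330,::-1],None,fx=4,fy=2.4,interpolation=2))
```

```text
t 28.0333 pos [ 0.5957 -0.1334  0.1793] toolz [-0.342 -0.019 -0.939] tilt 0.35 y az 3.18 w 0.059 F [ 0.5  0.  -0.9] M [ 0.03 -0.5   0.03] q [-0.32  0.69  0.67  1.49 -0.29  1.43  0.44]
```

View pics/zw18.png

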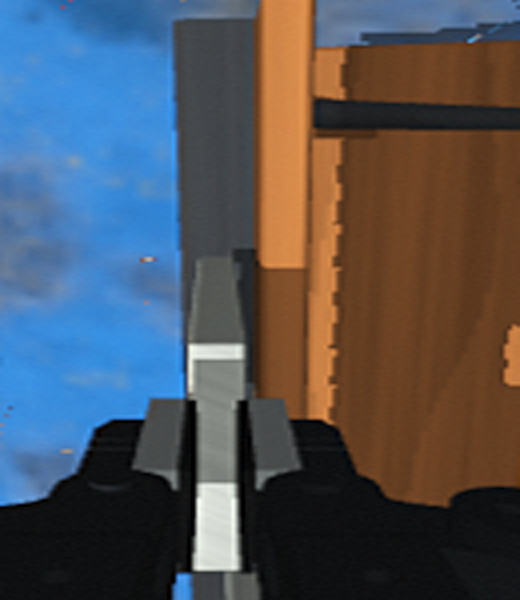

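step_arm:
  increments:
    - [0.0003, 0, -0.003, 0, 0, 0, 1]
    - [0.0006, 0, -0.006, 0, 0, 0, 1]
    - [0.0006, 0, -0.0087, 0, 0, 0, 1]
    - [0.0006, 0, -0.0087, 0, 0, 0, 1]

```text
t: 28.42
eef_pos: [0.5962, -0.1332, 0.17]
tool_rot: [-0.12, 0.677, 0.715, -0.126]
contact_force: [-0.8, 0.1, -1.7]
gripper_width: 0.062
```

step_arm:
  increments:
    - [0.001, 0, -0.0003, 0, 0, 0, 1]
    - [0.002, 0, -0.0007, 0, 0, 0, 1]
    - [0.002, 0, -0.0007, 0, 0, 0, 1]
    - [0.002, 0, -0.0007, 0, 0, 0, 1]

```text
t: 28.75
eef_pos: [0.5984, -0.1334, 0.1697]
tool_rot: [-0.119, 0.677, 0.715, -0.126]
contact_force: [-0.8, -0.4, -1.8]
gripper_width: 0.065
```

Run:
```python
from h import *
st(); r=snap('wrist','w19.png'); cv2.imwrite('pics/zw19.png',cv2.resize(r['color'][60:310,200:330,::-1],None,fx=4,fy=2.4,interpolation=2))
```

```text
t 28.75 pos [ 0.5984 -0.1334  0.1697] toolz [-0.342 -0.019 -0.94 ] tilt 0.35 y az 3.18 w 0.065 F [-0.8 -0.4 -1.8] M [ 0.12 -0.38 -0.01] q [-0.32  0.71  0.67  1.49 -0.3   1.42  0.44]
```

View pics/zw19.png

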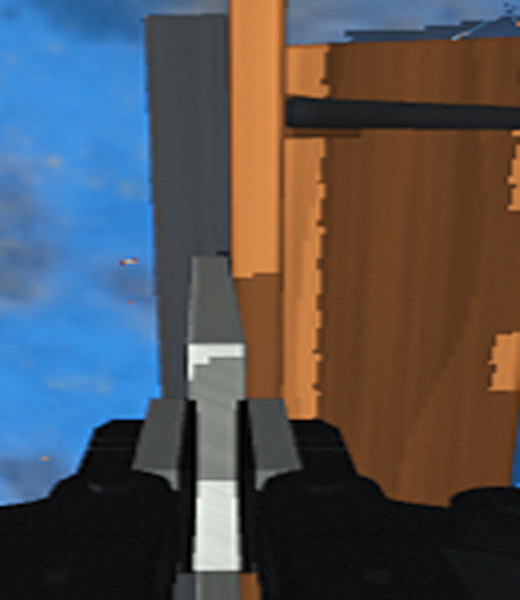

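step_arm:
  increments:
    - [0, 0, -0.0015, 0, 0, 0, 1]
    - [-0.0005, 0, -0.003, 0, 0, 0, 1]
    - [-0.0007, 0, -0.0035, 0, 0, 0, 1]
    - [-0.0007, 0, -0.0035, 0, 0, 0, 1]

```text
t: 29.13
eef_pos: [0.5974, -0.1333, 0.1659]
tool_rot: [-0.12, 0.677, 0.715, -0.127]
contact_force: [-0.6, 0.9, -2.1]
gripper_width: 0.065
```

step_arm:
  increments:
    - [-0.0003, 0, -0.001, 0, 0, 0, 1]
    - [-0.0006, 0, -0.002, 0, 0, 0, 1]
    - [-0.0006, 0, -0.002, 0, 0, 0, 1]

```text
t: 29.38
eef_pos: [0.598, -0.1332, 0.1652]
tool_rot: [-0.119, 0.677, 0.716, -0.126]
contact_force: [0.6, 0.2, 5.3]
gripper_width: 0.063
```

Run:
```python
from h import *
st(); r=snap('wrist','w20.png'); cv2.imwrite('pics/zw20.png',cv2.resize(r['color'][60:310,200:330,::-1],None,fx=4,fy=2.4,interpolation=2))
```

```text
t 29.3833 pos [ 0.598  -0.1332  0.1652] toolz [-0.34  -0.019 -0.94 ] tilt 0.348 y az 3.22 w 0.063 F [0.6 0.2 5.3] M [0.27 0.11 0.  ] q [-0.32  0.71  0.67  1.5  -0.3   1.41  0.45]
```

View pics/zw20.png

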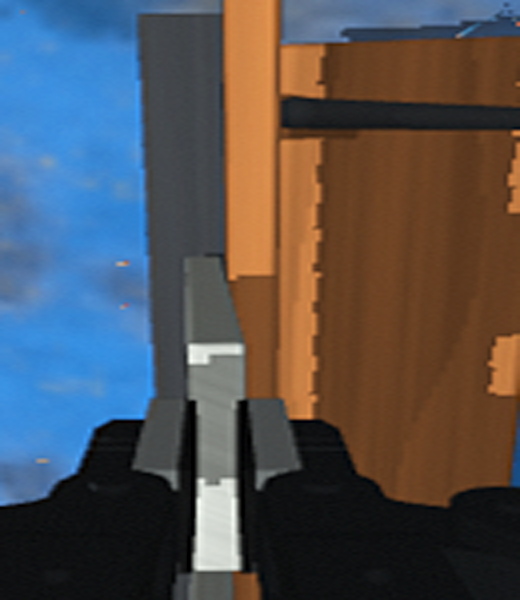

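Contact with the ledge (z .1652 as predicted), back against the board. Release.

step_arm:
  increments:
    - [0, 0, 0, 0, 0, 0, 0.8]
    - [0, 0, 0, 0, 0, 0, 0.6]
    - [0, 0, 0, 0, 0, 0, 0.4]
    - [0, 0, 0, 0, 0, 0, 0.4]
    - [0, 0, 0, 0, 0, 0, 0.4]

```text
t: 29.85
eef_pos: [0.597, -0.1334, 0.164]
tool_rot: [-0.12, 0.677, 0.715, -0.126]
contact_force: [-0.4, 0.1, -0.1]
gripper_width: 0.308
```

Run:
```python
from h import *
st(); r=snap('wrist','w21.png'); cv2.imwrite('pics/zw21.png',cv2.resize(r['color'][60:310,200:330,::-1],None,fx=4,fy=2.4,interpolation=2))
```

```text
t 29.85 pos [ 0.597  -0.1334  0.164 ] toolz [-0.342 -0.019 -0.939] tilt 0.35 y az 3.18 w 0.308 F [-0.4  0.1 -0.1] M [ 0.02 -0.34 -0.01] q [-0.32  0.71  0.67  1.5  -0.3   1.41  0.45]
```

View pics/zw21.png

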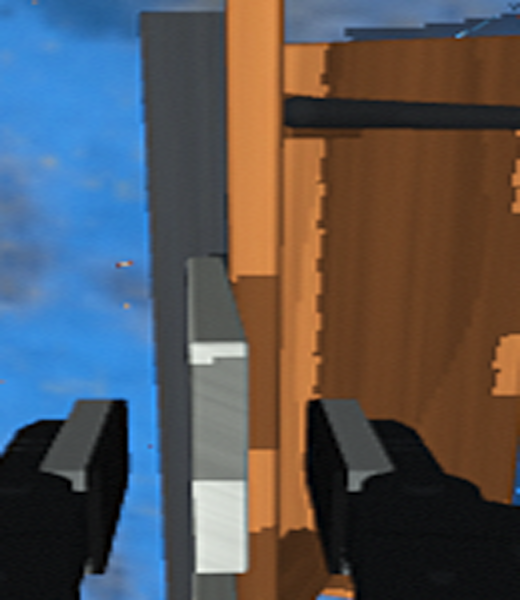

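step_arm:
  increments:
    - [0.003, 0, 0.008, 0, 0, 0, 0.4]
    - [0.009, 0, 0.025, 0, 0, 0, 0.4]
    - [0.018, 0, 0.05, 0, 0, 0, 0.4]
    - [0.026, 0, 0.075, 0, 0, 0, 0.4]
    - [0.026, 0, 0.105, 0, 0, 0, 0.2]
    - [0.02, -0.005, 0.135, 0.3, -5, 0, 0]
    - [0.0, -0.015, 0.146, 0.6, -10, 0, -0.2]
    - [-0.03, -0.04, 0.146, 0.8, -15, 0, -0.3]
    - [-0.06, -0.065, 0.146, 1.08, -20, 0, -0.3]
    - [-0.09, -0.09, 0.146, 1.08, -20, 0, -0.3]

```text
t: 30.73
eef_pos: [0.5026, -0.2259, 0.311]
tool_rot: [0.001, 0.689, 0.725, 0.002]
contact_force: [-0.9, -1.3, 0.6]
gripper_width: 0.649
```

step_arm:
  increments:
    - [-0.025, -0.03, 0, 0, 0, -1, -0.3]
    - [-0.05, -0.06, 0, 0, 0, -2, -0.3]
    - [-0.075, -0.09, 0, 0, 0, -3.2, -0.3]
    - [-0.09, -0.11, 0, 0, 0, -3.2, -0.3]
    - [-0.092, -0.113, 0, 0, 0, -3.2, -0.3]
    - [-0.092, -0.113, 0, 0, 0, -3.2, -0.3]

```text
t: 31.23
eef_pos: [0.4136, -0.3383, 0.311]
tool_rot: [0.001, 0.709, 0.705, 0.0]
contact_force: [-0.2, 0.5, 0.8]
gripper_width: 0.652
```

Run:
```python
from h import *
st(); r=snap('wrist','w22.png'); snap('scene','s22.png')
for n,z in [('bar_grip',.033),('bar',0)]:
  for o in bot.place_of(n,'wrist')[:2]: print(n,loc(o),o['conf'],px2z(r,loc(o),z))
```

```text
t 31.2333 pos [ 0.4136 -0.3383  0.311 ] toolz [ 0.001 -0.001 -1.   ] tilt 0.002 y az -0.29 w 0.652 F [-0.2  0.5  0.8] M [ 0.05 -0.02  0.04] q [-0.17  0.19  0.88  1.8  -0.16  1.22  0.74]
bar_grip [252.9792 158.5152] 0.66 [ 0.41280879 -0.33591121  0.033     ]
bar [255.2832 153.984 ] 0.6 [ 0.41688892 -0.33279252  0.        ]
bar [409.7024  26.1888] 0.51 [ 0.66140307 -0.13242259  0.        ]
```

View pics/w22.png

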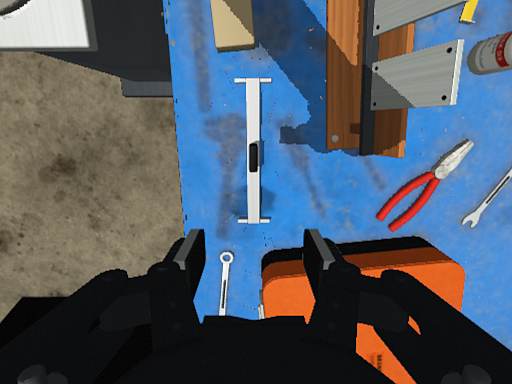

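View pics/s22.png

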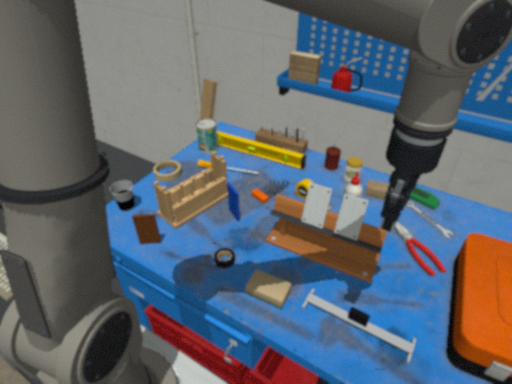

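Run:
```python
from h import *
r=bot.read_camera('wrist')
a=cv2.imread('pics/w4.png')[70:235,215:290];b=r['color'][70:235,215:290,::-1]
cv2.imwrite('pics/c22.png',cv2.resize(np.hstack([a,b]),None,fx=4,fy=3.6,interpolation=2))
```

```text
(no output)
```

View pics/c22.png

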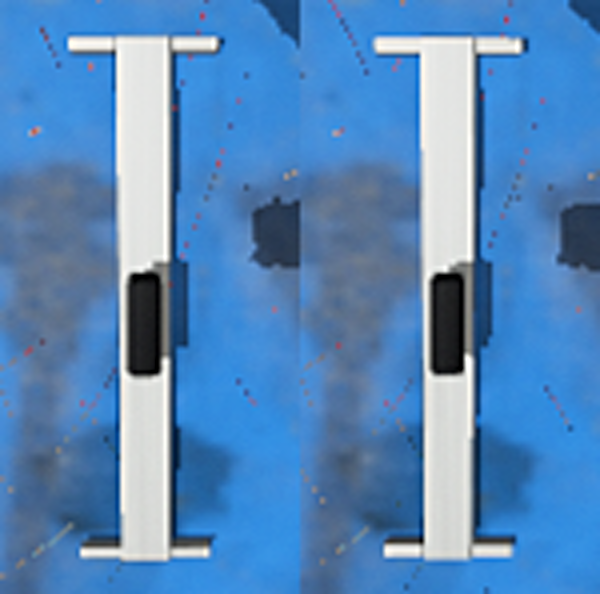

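step_arm:
  increments:
    - [0.001, 0.005, -0.02, 0, 0, 0.3, -0.3]
    - [0.001, 0.005, -0.055, 0, 0, 0.3, -0.3]
    - [0.001, 0.005, -0.095, 0, 0, 0.3, -0.3]
    - [0.001, 0.005, -0.135, 0, 0, 0.3, -0.3]
    - [0.001, 0.005, -0.17, 0, 0, 0.3, -0.3]
    - [0.001, 0.005, -0.2, 0, 0, 0.3, -0.3]
    - [0.001, 0.005, -0.225, 0, 0, 0.3, -0.3]
    - [0.001, 0.005, -0.245, 0, 0, 0.3, -0.3]
    - [0.001, 0.005, -0.255, 0, 0, 0.3, -0.3]
    - [0.001, 0.005, -0.255, 0, 0, 0.3, -0.3]

```text
t: 32.32
eef_pos: [0.4155, -0.3298, 0.0531]
tool_rot: [-0.002, 0.705, 0.709, -0.001]
contact_force: [-0.3, 0.1, -0.6]
gripper_width: 0.653
```

Run:
```python
from h import *
st()
```

```text
t 32.3167 pos [ 0.4155 -0.3298  0.0531] toolz [-0.004  0.001 -1.   ] tilt 0.004 y az 0.37 w 0.653 F [-0.3  0.1 -0.6] M [ 0.02 -0.04  0.03] q [ 0.04  0.53  0.66  2.06 -0.49  0.72  1.02]
```

step_arm:
  increments:
    - [0, 0, -0.014, 0, 0, 0, -0.3]
    - [0, 0, -0.028, 0, 0, 0, -0.3]
    - [0, 0, -0.028, 0, 0, 0, -0.3]
    - [0, 0, -0.028, 0, 0, 0, -0.3]

```text
t: 32.65
eef_pos: [0.4167, -0.3314, 0.0279]
tool_rot: [0.0, 0.705, 0.709, -0.0]
contact_force: [0.3, -0.3, 0.4]
gripper_width: 0.65
```

Run:
```python
from h import *
st()
r=snap('wrist','w23.png');st();bot.read_camera('wrist');st()
```

```text
t 32.65 pos [ 0.4167 -0.3314  0.0279] toolz [ 0.    -0.001 -1.   ] tilt 0.001 y az 0.31 w 0.65 F [ 0.3 -0.3  0.4] M [ 0.01 -0.    0.03] q [ 0.08  0.57  0.62  2.07 -0.53  0.66  1.06]
t 32.7 pos [ 0.4169 -0.3317  0.0283] toolz [ 0.001 -0.001 -1.   ] tilt 0.002 y az 0.3 w 0.649 F [-1.1 -0.7  0.4] M [ 0.01 -0.03  0.02] q [ 0.08  0.57  0.62  2.06 -0.53  0.66  1.06]
t 32.75 pos [ 0.417  -0.3318  0.0284] toolz [ 0.002 -0.002 -1.   ] tilt 0.002 y az 0.29 w 0.651 F [ 0.5 -0.2  0.2] M [-0.06  0.02  0.02] q [ 0.08  0.57  0.62  2.06 -0.53  0.66  1.06]
```

View pics/w23.png

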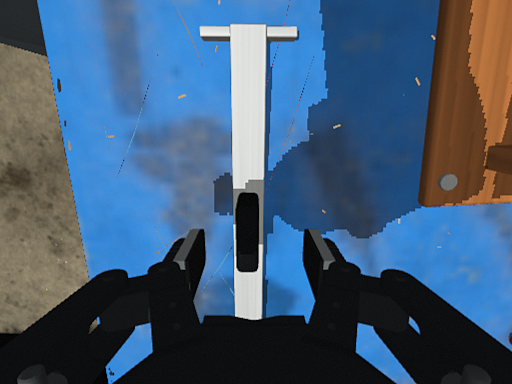

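step_arm:
  increments:
    - [-0.002, -0.0015, -0.004, 0, 0, -0.3, -0.3]
    - [-0.002, -0.0015, -0.0045, 0, 0, -0.3, -0.3]
    - [-0.002, -0.0015, -0.0045, 0, 0, -0.3, 0.5]
    - [-0.002, -0.0015, -0.0045, 0, 0, -0.3, 1]
    - [-0.002, -0.0015, -0.0045, 0, 0, -0.3, 1]
    - [-0.002, -0.0015, -0.0045, 0, 0, -0.3, 1]
    - [-0.002, -0.0015, -0.0045, 0, 0, -0.3, 1]
    - [-0.002, -0.0015, -0.0045, 0, 0, -0.3, 1]
    - [-0.002, -0.0015, -0.0045, 0, 0, -0.3, 1]
  force: 60

```text
t: 33.5
eef_pos: [0.4138, -0.3329, 0.0227]
tool_rot: [0.0, 0.707, 0.707, -0.0]
contact_force: [-2.1, 0.2, 5.6]
gripper_width: 0.121
```

Run:
```python
from h import *
st()
bot.read_camera('wrist');st()
```

```text
t 33.5 pos [ 0.4138 -0.3329  0.0227] toolz [-0. -0. -1.] tilt 0.001 y az -0.04 w 0.121 F [-2.1  0.2  5.6] M [ 0.08  0.58 -0.01] q [ 0.09  0.58  0.61  2.07 -0.54  0.65  1.07]
t 33.55 pos [ 0.4137 -0.3329  0.0227] toolz [-0. -0. -1.] tilt 0.001 y az -0.04 w 0.119 F [-2.2  1.1  4.1] M [ 0.17  0.53 -0.04] q [ 0.09  0.58  0.61  2.07 -0.54  0.65  1.07]
```

step_arm:
  increments:
    - [0, 0, 0.01, 0, 0, 0, 1]
    - [0, 0, 0.03, 0, 0, 0, 1]
    - [0, 0, 0.065, 0, 0, 0, 1]
    - [0, 0, 0.1, 0, 0, 0, 1]
    - [0, 0, 0.135, 0, 0, 0, 1]
    - [0, 0, 0.17, 0, 0, 0, 1]
    - [0, 0, 0.205, 0, 0, 0, 1]
    - [0, 0, 0.24, 0, 0, 0, 1]
    - [0, 0, 0.265, 0, 0, 0, 1]
    - [0, 0, 0.28, 0, 0, 0, 1]

```text
t: 34.38
eef_pos: [0.4149, -0.3338, 0.3063]
tool_rot: [0.002, 0.707, 0.707, 0.001]
contact_force: [0.3, -0.1, -2.0]
gripper_width: 0.117
```

step_arm:
  increments:
    - [0.003, 0.015, 0, 0, 0, 2, 1]
    - [0.008, 0.045, 0, 0, 0, 6, 1]
    - [0.014, 0.08, 0, 0, 0, 11, 1]
    - [0.02, 0.115, 0, 0, 0, 16, 1]
    - [0.026, 0.15, 0, 0, 0, 21, 1]
    - [0.034, 0.185, 0, 0, 0, 26, 1]
    - [0.042, 0.22, 0, 0, 0, 31, 1]
    - [0.05, 0.255, 0, 0, 0, 36, 1]
    - [0.058, 0.29, 0, 0, 0, 41, 1]
    - [0.066, 0.325, 0, 0, 0, 46, 1]

```text
t: 35.22
eef_pos: [0.48, -0.0062, 0.3031]
tool_rot: [0.001, 0.373, 0.928, 0.0]
contact_force: [1.6, -0.2, -1.4]
gripper_width: 0.12
```

step_arm:
  increments:
    - [0.008, 0.035, 0, 0, 0, 5, 1]
    - [0.016, 0.07, 0, 0, 0, 10, 1]
    - [0.024, 0.105, 0, 0, 0, 15, 1]
    - [0.032, 0.14, 0, 0, 0, 20, 1]
    - [0.04, 0.175, 0, 0, 0, 25, 1]
    - [0.048, 0.205, 0, 0, 0, 28, 1]
    - [0.056, 0.23, 0, 0, 0, 30, 1]
    - [0.062, 0.25, 0, 0, 0, 30.7, 1]
    - [0.062, 0.258, 0, 0, 0, 30.7, 1]
    - [0.062, 0.258, 0, 0, 0, 30.7, 1]

```text
t: 36.05
eef_pos: [0.5414, 0.2525, 0.3023]
tool_rot: [0.0, 0.115, 0.993, -0.0]
contact_force: [-0.5, -1.3, -1.9]
gripper_width: 0.123
```

step_arm:
  increments:
    - [0, 0, 0, 0, 0, 0, 1]
    - [0, 0, 0, 0, 0, 0, 1]
    - [0, 0, 0, 0, 0, 0, 1]

```text
t: 36.3
eef_pos: [0.5422, 0.2482, 0.303]
tool_rot: [0.0, 0.117, 0.993, -0.0]
contact_force: [-0.2, -0.4, -2.1]
gripper_width: 0.12
```

Run:
```python
from h import *
st()
bot.read_camera('wrist');st();snap('wrist','w24.png')
```

```text
t 36.3 pos [0.5422 0.2482 0.303 ] toolz [ 0.001 -0.    -1.   ] tilt 0.001 y az 76.52 w 0.12 F [-0.2 -0.4 -2.1] M [-0.02  0.01 -0.01] q [-0.82  0.28  0.37  1.65 -0.1   1.24  0.9 ]
t 36.35 pos [0.5422 0.2484 0.303 ] toolz [ 0.001 -0.    -1.   ] tilt 0.001 y az 76.54 w 0.119 F [ 0.  -0.2 -2. ] M [-0.01 -0.02  0.  ] q [-0.82  0.28  0.37  1.65 -0.1   1.23  0.9 ]
```

View pics/w24.png

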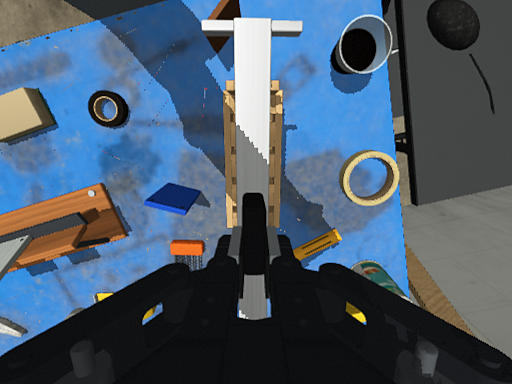

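step_arm:
  increments:
    - [0, 0.0015, -0.02, 0, 0, 0.2, 1]
    - [0, 0.0015, -0.05, 0, 0, 0.2, 1]
    - [0, 0.0015, -0.08, 0, 0, 0.2, 1]
    - [0, 0.0015, -0.105, 0, 0, 0.2, 1]
    - [0, 0.0015, -0.125, 0, 0, 0.2, 1]
    - [0, 0.0015, -0.135, 0, 0, 0.2, 1]
    - [0, 0.0015, -0.135, 0, 0, 0.2, 1]
    - [0, 0.0015, -0.135, 0, 0, 0.2, 1]
    - [0, 0.0015, -0.135, 0, 0, 0.2, 1]

```text
t: 37.15
eef_pos: [0.5432, 0.2519, 0.1693]
tool_rot: [0.001, 0.114, 0.993, 0.001]
contact_force: [0.8, -0.5, -2.1]
gripper_width: 0.119
```

Run:
```python
from h import *
st()
bot.read_camera('wrist');st();snap('wrist','w25.png');r=snap('scene','s25.png')
cv2.imwrite('pics/zs25.png',cv2.resize(r['color'][130:240,130:260,::-1],None,fx=5,fy=5,interpolation=2))
```

```text
t 37.15 pos [0.5432 0.2519 0.1693] toolz [ 0.003  0.001 -1.   ] tilt 0.003 y az 76.86 w 0.119 F [ 0.8 -0.5 -2.1] M [ 0.02 -0.01  0.05] q [-0.8   0.4   0.34  1.8  -0.16  0.96  0.95]
t 37.2 pos [0.5433 0.252  0.1694] toolz [ 0.003  0.001 -1.   ] tilt 0.004 y az 76.86 w 0.122 F [ 0.2 -0.2 -1.3] M [ 0.02  0.05 -0.04] q [-0.8   0.4   0.34  1.8  -0.16  0.96  0.95]
```

View pics/w25.png

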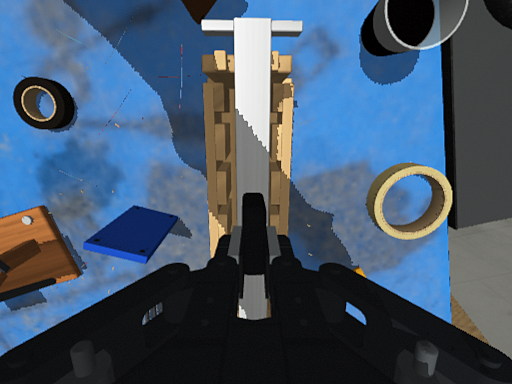

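View pics/zs25.png

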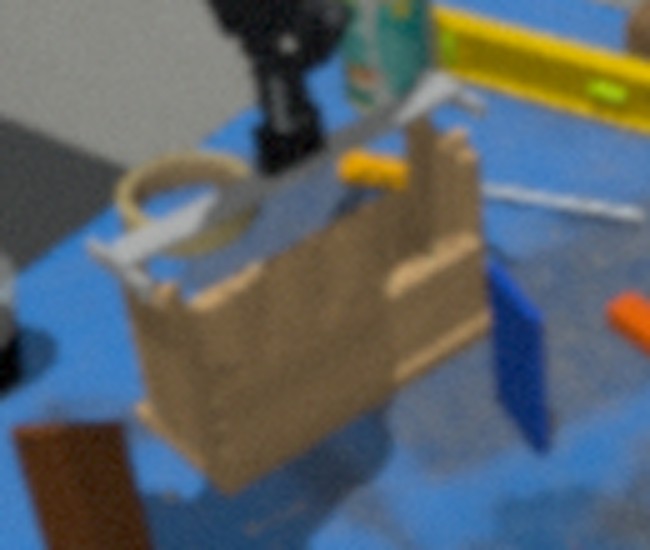

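Run:
```python
from h import *
r=bot.read_camera('wrist'); cv2.imwrite('pics/w26.png',r['color'][:,:,::-1])
cv2.imwrite('pics/zw26.png',cv2.resize(r['color'][10:110,190:310,::-1],None,fx=6,fy=6,interpolation=cv2.INTER_CUBIC))
cv2.imwrite('pics/zw26b.png',cv2.resize(r['color'][200:340,190:310,::-1],None,fx=5,fy=4,interpolation=cv2.INTER_CUBIC))
```

```text
(no output)
```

View pics/zw26.png

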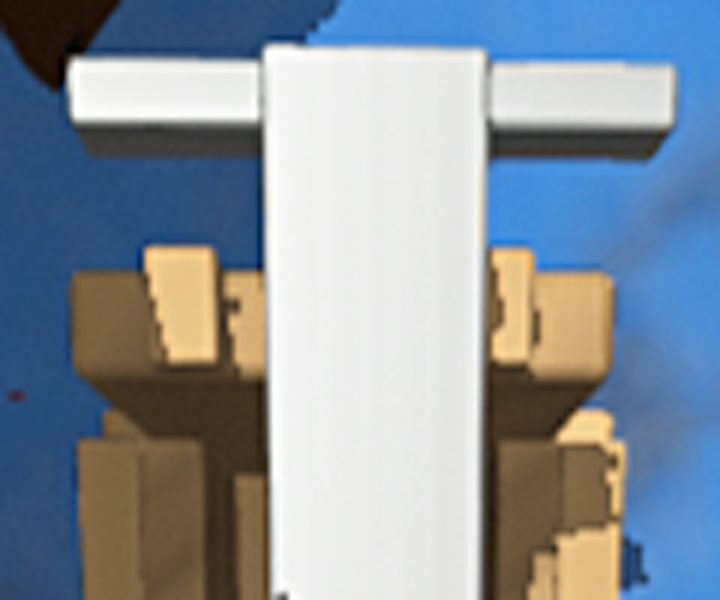

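View pics/zw26b.png

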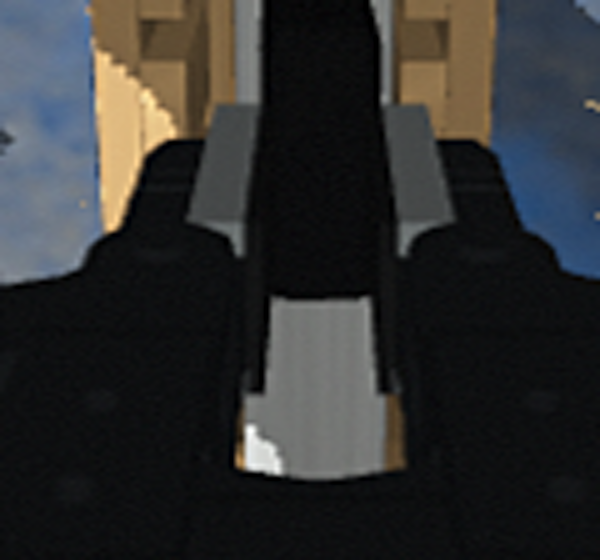

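Run:
```python
from h import *
r=bot.read_camera('wrist');st()
f=lambda x,y,z: px2z(r,(190+x/6,10+y/6),z)
e=np.array([np.cos(np.radians(76.8)),np.sin(np.radians(76.8)),0])
ex=np.array([e[1],-e[0],0])
tcp=bot.get_obs()['eef_pos']; zb=tcp[2]-.0227
def l(p): return np.round([(p-tcp)@ex*1e3,(p-tcp)@e*1e3],1)
print('post L,R',l(f(70,275,.132)),l(f(612,275,.132)))
print('ear outer L/R', l(f(145,248,.143)),l(f(532,248,.143)), 'inner L',l(f(217,248,.143)))
print('strip L,R',l(f(265,250,zb+.016)),l(f(487,250,zb+.016)))
print('strip end',l(f(375,47,zb+.016)))
print('foot L,R',l(f(70,60,zb+.010)),l(f(675,65,zb+.01)))
```

```text
t 37.4 pos [0.5426 0.2519 0.1685] toolz [ 0.002  0.001 -1.   ] tilt 0.002 y az 76.88 w 0.125 F [ 0.4  0.2 -1. ] M [ 0.03  0.01 -0.01] q [-0.8   0.4   0.34  1.8  -0.16  0.96  0.95]
post L,R [-109.6  -35.8] [-109.8   26.9]
ear outer L/R [-110.2  -25.6] [-110.3   16.6] inner L [-110.2  -17.8]
strip L,R [-106.1  -11.3] [-106.1   10.6]
strip end [-123.6   -0.5]
foot L,R [-124.3  -30.7] [-124.    29.2]
```

step_arm:
  increments:
    - [0, -0.0039, 0, 0, 0, 0, 1]
    - [0, -0.0039, -0.003, 0, 0, 0, 1]
    - [0, -0.0039, -0.006, 0, 0, 0, 1]
    - [0, -0.0039, -0.008, 0, 0, 0, 1]
    - [0, -0.0039, -0.008, 0, 0, 0, 1]
    - [0, -0.0039, -0.008, 0, 0, 0, 1]

```text
t: 37.9
eef_pos: [0.5419, 0.2477, 0.1593]
tool_rot: [0.0, 0.114, 0.993, -0.0]
contact_force: [-0.6, 0.3, -1.7]
gripper_width: 0.121
```

Run:
```python
from h import *
r=bot.read_camera('wrist');st(); cv2.imwrite('pics/w27.png',r['color'][:,:,::-1])
cv2.imwrite('pics/zw27.png',cv2.resize(r['color'][10:110,190:310,::-1],None,fx=6,fy=6,interpolation=cv2.INTER_CUBIC))
```

```text
t 37.95 pos [0.542  0.2478 0.1594] toolz [ 0. -0. -1.] tilt 0.001 y az 76.89 w 0.12 F [-0.2 -0.2 -0.5] M [-0.   -0.03  0.03] q [-0.79  0.41  0.33  1.82 -0.16  0.95  0.95]
```

View pics/zw27.png

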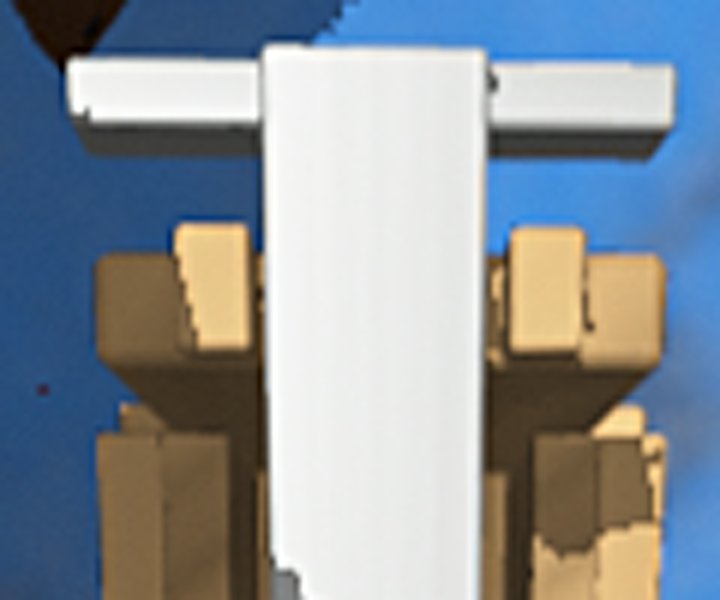

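step_arm:
  increments:
    - [0, 0, -0.003, 0, 0, 0, 1]
    - [0, 0, -0.006, 0, 0, 0, 1]
    - [0, 0, -0.009, 0, 0, 0, 1]
    - [0, 0, -0.011, 0, 0, 0, 1]
    - [0, 0, -0.011, 0, 0, 0, 1]
    - [0, 0, -0.011, 0, 0, 0, 1]

```text
t: 38.45
eef_pos: [0.542, 0.2477, 0.1484]
tool_rot: [0.0, 0.114, 0.993, -0.0]
contact_force: [0.0, -0.7, -1.6]
gripper_width: 0.122
```

step_arm:
  increments:
    - [0, 0, -0.0015, 0, 0, 0, 1]
    - [0, 0, -0.003, 0, 0, 0, 1]
    - [0, 0, -0.003, 0, 0, 0, 1]
    - [0, 0, -0.003, 0, 0, 0, 1]

```text
t: 38.78
eef_pos: [0.5421, 0.2477, 0.1455]
tool_rot: [0.0, 0.114, 0.993, -0.0]
contact_force: [0.8, -0.2, -1.3]
gripper_width: 0.119
```

Run:
```python
from h import *
r=bot.read_camera('wrist');st(); cv2.imwrite('pics/w28.png',r['color'][:,:,::-1])
cv2.imwrite('pics/zw28.png',cv2.resize(r['color'][10:110,190:310,::-1],None,fx=6,fy=6,interpolation=cv2.INTER_CUBIC))
```

```text
t 38.8333 pos [0.5421 0.2477 0.1456] toolz [ 0.001 -0.    -1.   ] tilt 0.001 y az 76.87 w 0.123 F [ 0.1  0.3 -1.9] M [-0.02  0.   -0.03] q [-0.79  0.42  0.33  1.83 -0.17  0.92  0.96]
```

View pics/zw28.png

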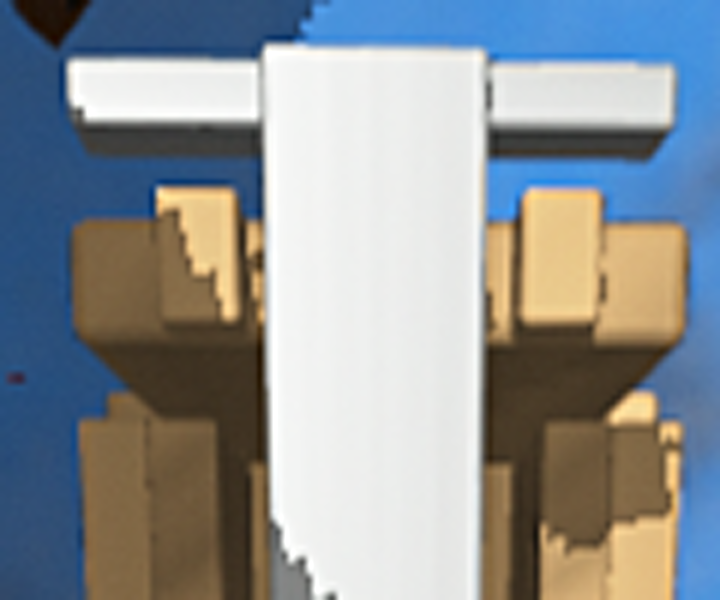

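step_arm:
  increments:
    - [0, 0, -0.001, 0, 0, 0, 1]
    - [0, 0, -0.002, 0, 0, 0, 1]
    - [0, 0, -0.002, 0, 0, 0, 1]

```text
t: 39.08
eef_pos: [0.5423, 0.2477, 0.1444]
tool_rot: [0.0, 0.114, 0.993, 0.0]
contact_force: [-2.6, -1.5, 4.4]
gripper_width: 0.116
```

step_arm:
  increments:
    - [0, 0, 0, 0, 0, 0, 0.7]
    - [0, 0, 0, 0, 0, 0, 0.2]
    - [0, 0, 0, 0, 0, 0, -0.3]
    - [0, 0, 0, 0, 0, 0, -0.3]
    - [0, 0, 0, 0, 0, 0, -0.3]
    - [0, 0, 0.01, 0, 0, 0, -0.3]
    - [0, 0, 0.04, 0, 0, 0, -0.3]
    - [0, 0, 0.08, 0, 0, 0, -0.3]
    - [0, 0, 0.12, 0, 0, 0, -0.3]
    - [0, 0, 0.16, 0, 0, 0, -0.3]

```text
t: 39.92
eef_pos: [0.5419, 0.2473, 0.3061]
tool_rot: [0.0, 0.114, 0.993, -0.0]
contact_force: [1.2, 0.9, 0.5]
gripper_width: 0.648
```

step_arm:
  increments:
    - [0, 0, 0.02, 0, 0, 0, -0.3]
    - [0, 0, 0.03, 0, 0, 0, -0.3]
    - [0, 0, 0.03, 0, 0, 0, -0.3]

```text
t: 40.17
eef_pos: [0.5432, 0.2481, 0.3364]
tool_rot: [0.002, 0.114, 0.993, 0.001]
contact_force: [-0.3, 0.6, -1.2]
gripper_width: 0.649
```

Run:
```python
from h import *
r=snap('wrist','w29.png');st()
cv2.imwrite('pics/zw29.png',cv2.resize(r['color'][50:270,190:320,::-1],None,fx=4,fy=2.7,interpolation=cv2.INTER_CUBIC))
r=snap('scene','s29.png')
cv2.imwrite('pics/zs29.png',cv2.resize(r['color'][130:280,130:390,::-1],None,fx=3,fy=3.5,interpolation=2))
```

```text
t 40.2167 pos [0.5422 0.2478 0.3339] toolz [ 0.001  0.001 -1.   ] tilt 0.002 y az 76.88 w 0.647 F [-1.4 -0.2 -1.1] M [0.01 0.09 0.04] q [-0.83  0.26  0.37  1.6  -0.1   1.3   0.9 ]
```

View pics/zw29.png

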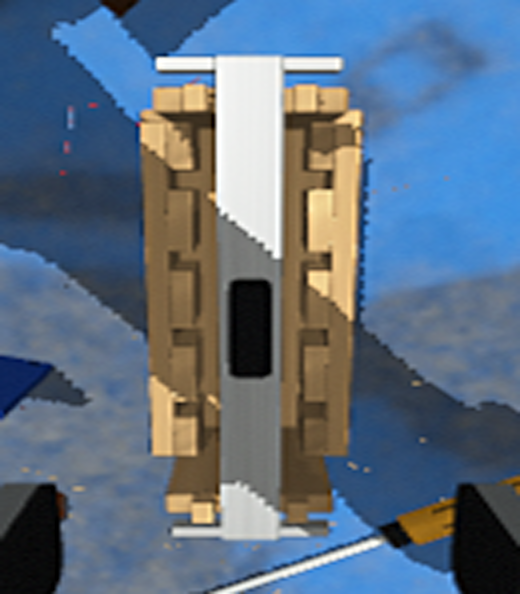

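View pics/zs29.png

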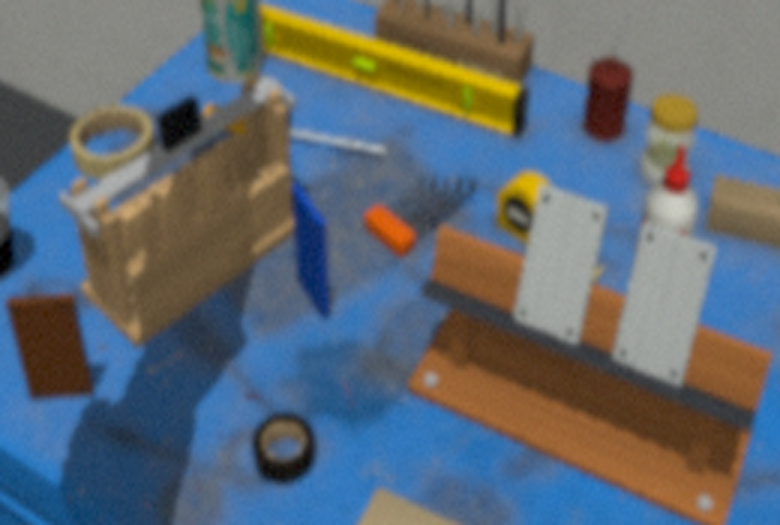

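Run:
```python
from h import *
r=bot.read_camera('wrist')
f=lambda x,y,z: px2z(r,(190+x/4,50+y/2.7),z)
e=np.array([np.cos(np.radians(76.9)),np.sin(np.radians(76.9)),0]); ex=np.array([e[1],-e[0],0])
a,b=f(248.5,55,.138),f(249,540,.138)
p,q=f(249,90,.132),f(249,520,.132)
print((a+b)/2@ex,(p+q)/2@ex,np.linalg.norm(a-b),np.linalg.norm(p-q))
# lateral: strip vs post edges
for y,L,R,zl in [(95,152,349,.132),(505,165,332,.132)]:
    c=(f(L,y,zl)+f(R,y,zl))/2
    s=(f(216 if y<200 else 220,y,.138)+f(282 if y<200 else 279,y,.138))/2
    print('lat',(s-c)@e*1e3,np.linalg.norm(f(L,y,zl)-f(R,y,zl)))
c=bot.read_camera('top'); cv2.imwrite('pics/t29.png',c['color'][:,:,::-1])
cv2.imwrite('pics/zt29.png',cv2.resize(c['color'][150:270,150:400,::-1],None,fx=3,fy=4,interpolation=2))
```

```text
0.469872879042513 0.47245710292685617 0.2472065559449468 0.22366573198089165
lat -0.4406463669347405 0.063182296951338
lat 0.41625263296534065 0.06255624881966113
```

View pics/zt29.png

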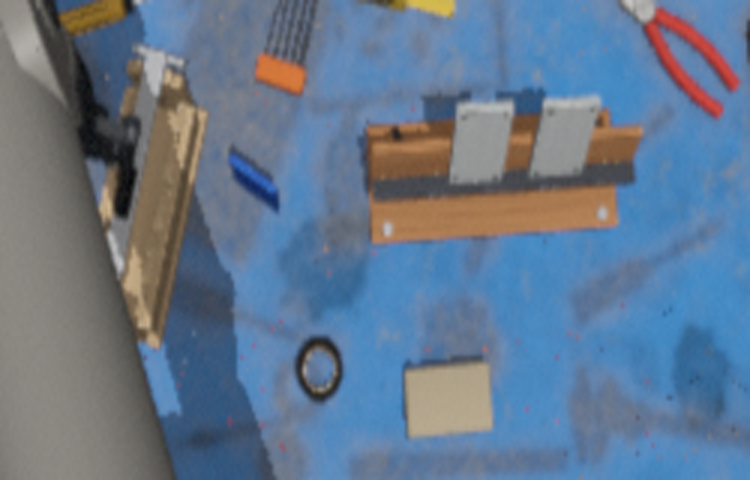

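Run:
```python
from chk import *
r=bot.read_camera('scene')
for c,s0 in [([(515,318),(576,344),(541,185),(606,207)],-.134),([(612,356),(684,386),(643,221),(715,243)],-.225)]:
    s=fit(r,[np.array(p)/[3,3.5]+130 for p in c],s0);print(np.round(s.x,3),round(s.cost,2))
st()
```

```text
[ 0.585 -0.137  0.076  0.441  0.093] 0.28
[ 0.572 -0.235  0.097  0.355  0.108] 0.6
t 40.4167 pos [0.5411 0.2473 0.3314] toolz [-0.003 -0.002 -1.   ] tilt 0.004 y az 76.88 w 0.65 F [-0.7  0.5 -0.5] M [-0.01  0.   -0.02] q [-0.83  0.26  0.37  1.61 -0.1   1.3   0.9 ]
```

step_arm:
  increments:
    - [0.001, -0.015, 0, 0, 0, -2, -0.3]
    - [0.002, -0.045, 0.01, 0, 0, -6, -0.3]
    - [0.004, -0.08, 0.02, 0, 0, -11, -0.3]
    - [0.006, -0.115, 0.02, 0, 0, -16, -0.3]
    - [0.008, -0.15, 0.02, 0, 0, -22, -0.3]
    - [0.01, -0.185, 0.02, 0, 0, -28, -0.3]
    - [0.012, -0.22, 0.02, 0, 0, -34, -0.3]
    - [0.014, -0.255, 0.02, 0, 0, -40, -0.3]
    - [0.016, -0.29, 0.02, 0, 0, -46, -0.3]
    - [0.018, -0.325, 0.02, 0, 0, -52, -0.3]

```text
t: 41.25
eef_pos: [0.559, -0.0802, 0.353]
tool_rot: [-0.0, 0.542, 0.841, -0.001]
contact_force: [0.4, 0.1, -0.7]
gripper_width: 0.649
```

step_arm:
  increments:
    - [0.002, -0.035, 0, 0, 0, -6, -0.3]
    - [0.004, -0.07, 0, 0, 0, -12, -0.3]
    - [0.006, -0.105, 0, 0, 0, -18, -0.3]
    - [0.008, -0.135, 0, 0, 0, -21.8, -0.3]
    - [0.01, -0.163, 0, 0, 0, -21.8, -0.3]
    - [0.01, -0.163, 0, 0, 0, -21.8, -0.3]
    - [0.01, -0.163, 0, 0, 0, -21.8, -0.3]
    - [0.01, -0.163, 0, 0, 0, -21.8, -0.3]

```text
t: 41.92
eef_pos: [0.5695, -0.2402, 0.3529]
tool_rot: [-0.0, 0.688, 0.725, -0.0]
contact_force: [0.5, 0.8, 0.2]
gripper_width: 0.649
```

Run:
```python
from h import *
r=snap('wrist','w30.png');st()
cv2.imwrite('pics/zw30.png',cv2.resize(r['color'][20:240,190:350,::-1],None,fx=4,fy=2.7,interpolation=cv2.INTER_CUBIC))
r=snap('top','t30.png');cv2.imwrite('pics/zt30.png',cv2.resize(r['color'][150:270,150:300,::-1],None,fx=5,fy=4.5,interpolation=2))
```

```text
t 41.9667 pos [ 0.5699 -0.2394  0.353 ] toolz [-0.001  0.    -1.   ] tilt 0.001 y az 3.1 w 0.649 F [ 0.9  0.4 -0.5] M [0.05 0.03 0.08] q [-0.28  0.35  0.79  1.54 -0.25  1.36  0.59]
```

View pics/zw30.png

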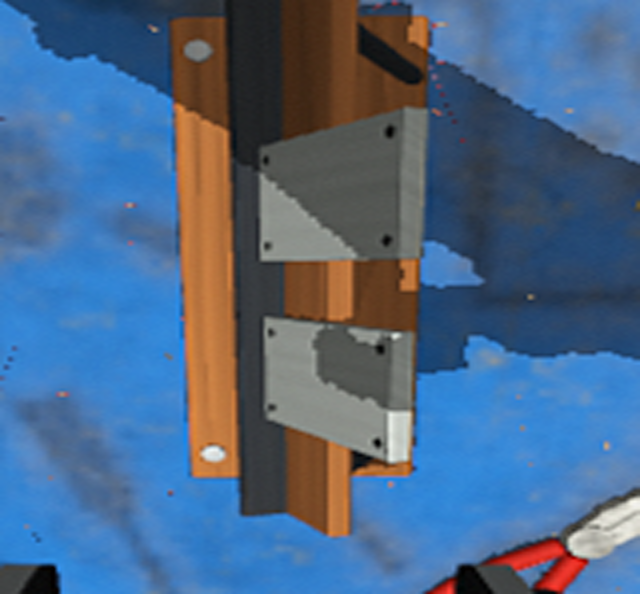

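View pics/zt30.png

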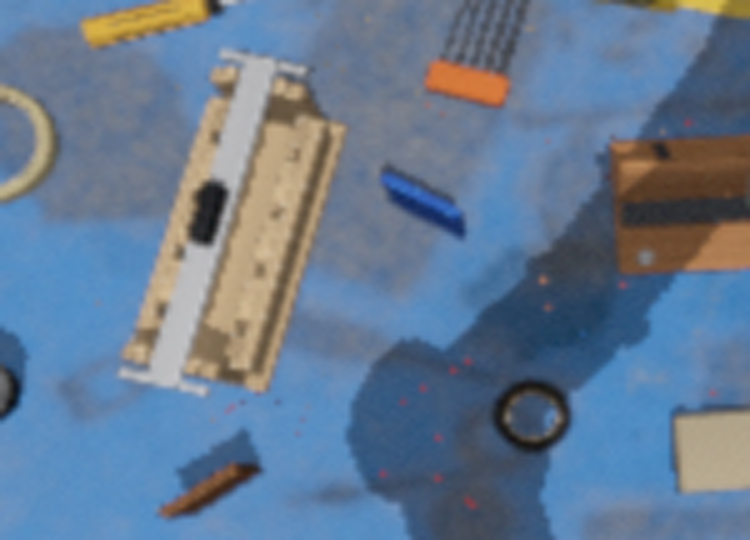

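Both plates show the same lean and run along the ledge; I fit them from this closer view.

Run:
```python
from chk import *
r=bot.read_camera('wrist')
# front face corners: bottom +y, bottom -y, top +y, top -y
for c,s0 in [([(260,146),(260,261),(405,109),(401,260)],-.134),([(264,316),(266,416),(391,331),(387,462)],-.225)]:
    s=fit(r,[np.array(p)/[4,2.7]+[190,20] for p in c],s0);d=s.x[:3]-[.576,-.175,.09]
    print(np.round(s.x,3),round(s.cost,2),np.round(d*1e3,1))
```

```text
[ 0.57  -0.139  0.09   0.377  0.063] 0.2 [-5.9 36.2  0.3]
[ 0.577 -0.229  0.091  0.344  0.068] 0.08 [  1.4 -54.1   1.2]
```

Run:
```python
from h import *
st(); print(bot.hand_in())
```

```text
t 42.0667 pos [ 0.5703 -0.2388  0.3534] toolz [-0.  0. -1.] tilt 0.0 y az 3.19 w 0.65 F [ 0.8 -0.1  0.7] M [0.02 0.02 0.02] q [-0.29  0.35  0.79  1.54 -0.25  1.36  0.59]
the job is handed in; nothing more can be done
None
```

I finished the job and handed it in at about 42 s of the 210 s. `hand_in` gives no verdict, so I don't know the official result. Two plates were in the rack at the start, and both are on the easel. The bar stood on the clear bench patch during the transfer and is back in its saddles.

**Plates:** The last close wrist-camera fit put their leans at about 0.34 and 0.38 rad, within about 0.015 rad of the ledge's line. Their bottom edges were about 1.5 and 4 mm in front of the corner, near −54 and +36 mm along the ledge. The first plate's bottom edge stuck on the ledge and the plate turned in the grip. I lifted it, corrected its angle and set it again.

**Bar:** It is within 0.5 mm of centre across both saddles. It sits about 2.6 mm off along the rack, inside the 8 mm allowed. I saw no knock to the bar while it was on the bench.

**Bystanders:** They looked unmoved in the pictures, and the gripper was about 0.2 m clear of everything at the end. The blue and brown look-alikes were not touched.

**Check that disagreed:** A coarser fit from the scene camera gave the second plate a lean of 0.44 rad, close to the 0.45 limit. I trusted the closer view (0.38 rad). The wrist picture taken just after release also showed that plate flat on the board.

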